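# Separate the polishing balls from the bangles on the tilting bar screen

## Task

Set the grey tray flat on the bench under the pouring lip of the tilting screen. Raise the deck by its black grip just far enough that all the white balls roll onto the rods and drop through into the blue catch pan while both bangles stay on the deck, then tip it on up so that the bangles slide over the lip into the tray. Lower the deck gently back onto its rest and let go; never touch the polished bangles with the gripper, and leave the loose tin and tape roll where they are.

Things in the scene. Friction and masses are not known exactly. Their poses are not given: they have to be found in the camera images.
- separator: Fixed grey steel stand of a tilting bar screen, 190 (x) x 185 (y) x 130 mm. Origin on the bench under its middle, z up; -y is the pouring side (stand ends at y = -100 mm), +y the handle side. In it lies an open blue catch pan: x -85..85, y -94..78 mm, floor 7 mm, wall tops 56 mm above the bench. Above the pan is the hinged steel deck, a tray 156 mm wide with 35 mm walls and an open lip.
- deck (a joint): Deck hinge (rad): 0 at rest, 1.0 fully up; turns about the separator's +x through deck_hinge, raising the handle end and dipping the lip. Slope towards the lip = value - 0.06. No catch: it falls back if released; lifting takes about 3 N at the grip. Balls start to roll at a slope of 0.09 to 0.14; bangles hold still up to a slope of at least 0.35 and have slid off by 0.7.
- deck_hinge (a point): Middle of the hinge axis, at (0, -85, 112) mm in the separator's frame. The deck floor passes through it; along the deck towards the handle: four round 7.5 mm rods with 24 mm clear gaps from 0 to 100 mm, plain feed plate to 148 mm, then the end wall. The other way a plain pouring lip reaches 55 mm past the axis (40 mm past the stand).
- deck_grip (a point): Centre of the deck's black round grip bar, 16 mm thick, 98 mm long along the separator's x, free over its middle 80 mm; 202 mm from the hinge axis, 41 mm clear of the end wall, about 130 mm above the bench at rest; moves with the deck. It may turn between the fingers as the deck rises.
- deck_lip (a point): Middle of the edge of the pouring lip; about 115 mm above the bench at rest, about 65 mm when the deck is tipped right up.
- tray: Loose shallow grey plastic tray, 184 (x) x 130 (y) x 40 mm, walls and floor 4 mm, 0.2 kg, open on top. Origin: centre of its underside; z up. Its +y side goes under the lip: pushed against the stand, with its axes along the separator's, its centre lies at x = 0, y = -166 mm in the separator's frame. The rim passes below the lip at every deck angle.
- tray_grip (a point): Centre of the flat black bar handle on the tray's +x side: 11 mm thick (x), 76 mm long (y; arms at +-32 mm), 24 mm tall, its centre 137.5 mm from the tray's middle, 48 mm above its underside, 40 mm clear of the tray wall. Stiff enough to carry the empty tray.
- bangle_0_mid (a point): Centre of the brass bangle: a wide smooth ring, 64 mm across, 34 mm tall, wall 3 mm, about 0.15 kg, lying flat on the deck's rods.
- bangle_1_mid (a point): Centre of the copper bangle: a wide smooth ring, 64 mm across, 34 mm tall, wall 3 mm, about 0.15 kg, lying flat on the deck's rods.
- ball_0_center (a point): Centre of one of five white ceramic polishing balls, 20 mm across, lying on the deck's feed plate against the end wall.
- ball_1_center (a point): Centre of one of five white ceramic polishing balls, 20 mm across, lying on the deck's feed plate against the end wall.
- ball_2_center (a point): Centre of one of five white ceramic polishing balls, 20 mm across, lying on the deck's feed plate against the end wall.
- ball_3_center (a point): Centre of one of five white ceramic polishing balls, 20 mm across, lying on the deck's feed plate against the end wall.
- ball_4_center (a point): Centre of one of five white ceramic polishing balls, 20 mm across, lying on the deck's feed plate against the end wall.
- wax_tin: Bystander: loose flat white tin, 53 mm across, 18 mm tall; origin under its middle. Leave it alone.
- tape: Bystander: loose roll of masking tape lying flat, 72 mm across, 13 mm tall; origin under its middle. Leave it alone.
Things that resemble listed ones, but are neither listed nor needed, are in the scene too. What is shaped like the part that bears bangle_0_mid but green or red is not meant.

How it is judged:
By the outcome, as a careful person would: the job done as asked, in the order asked, and still so for the second after the job is handed in, with the robot touching nothing.
It also fails if it takes over 66 s, if anything falls off the work surface, if the arm or the gripper's body presses on something with over 40 N, if the wrist force passes 120 N, or if a joint passes its speed limit or range.

## Robot

A 6-joint arm with a two-finger parallel gripper is mounted at the origin on the work surface; the furniture and walls round the work are solid. World frame = base frame: x ahead of the robot, y to its left, z up, the work surface at z = 0. Lengths are in m, angles in rad, forces in N, time in s.
With the tool pointing down it reaches from about 0.275 to 0.85 m from the base axis. Payload 5.2 kg.
Tool frame: the origin (TCP) lies between the finger pads; the fingertips stand 17 mm ahead of it and the grasp point (between the pads) lies 2 mm behind it (robot.tip_reach is the z of the fingertips in the tool frame, in m); z points along the fingers, x is the direction in which the jaws open and shut, and the axes are right-handed (so a half turn about z gives the same grasp; the last joint's range is limited). The gripper opens to 85 mm and grips with 20 to 120 N. Pads are 22 mm wide; open, the fingers measure 114 mm over their backs; the gripper's body (76 mm by 85 mm) begins 54 mm behind the grasp point. The pads swing forward as they close: fully open they stand 13 mm farther back than shut.
Start: joints at [-0.203, 0.259, 1.535, -0, 1.348, -0.203], TCP at [0.55, 0, 0.248] pointing down, gripper open.
Joint ranges: [-3.14, 3.14], [-0.91, 2.08], [0.19, 2.58], [-1.22, 4.36], [0.22, 2.71], [-3.12, 3.12]. Speed limits (rad/s): [2.57, 2.57, 3.14, 3.14, 3.14, 3.14].

## Interface

Orientations are given as a unit quaternion [w, x, y, z].
In Python, from bench import status, eyes, finish_job, robot gives the robot as it stands.
- The arm moves only by the tool drive_tool, never from a script. Its argument "series" is a list of rows, each a list of 4 numbers: the shift along the tool's x, y, z in m, then the turn about the tool's z in degrees. A call has 1 to 12 rows; each row is the pose to reach, as a shift and turn from the pose commanded when the call began, along the tool's axes at that moment; what a row does not reach only later rows make up. A row lasts 1/10 s, in which the tool goes at most 50 mm and 8.59 degrees, less where a joint would pass 70% of its speed; a pose out of reach is approached as far as the arm can. A call with a gripper value outside its range is refused whole. "fingers" is the finger opening in m, from 0 to 0.0854, set as the call begins (left out, the last holds). The fingers move at their own pace and stop on an object; "newtons" is the grip in N (left out, the last holds). Time passes only in rows, so rows that repeat a pose let the fingers close. It gives the time, the measured TCP pose, the force and the opening at its end, in the units of the state.
- status.get_obs(): the state, without advancing time (a new reading comes with each control period).
- eyes.capture(name): name is "scene" or "side" or "wrist"; returns (picture, depth): 480x640x3 uint8, red, green, blue; 480x640 float32, m along the optical axis (not along the pixel's ray), 0 where there is no reading.
- eyes.camera_params(name): a dict with "fx", "fy", "cx", "cy" (pixels), "R" (3x3) and "t" (3): a world point X has camera coordinates R X + t. Camera axes: x right, y down, z forward; pixel columns grow to the right and rows downward; lengths in m; the calibration is good to about 2 mm. A picture is of the moment at which its call begins: read the wrist's pose just before it. camera_params takes no time and is no camera call; for the wrist camera it gives the pose at the moment of the call.
- finish_job(): hands the job in, once; it reports no verdict.
Trained networks look in the newest picture that a camera, given by its name, has taken for a name from the list of things; names that differ only in an ending like _2 or _b are one class to them, and where a whole thing is asked for, a point or a joint stands for the part that bears it (a point fixed in the world has none). Each returns a list of dicts, best first, with "confidence" (0 to 1); they miss things now and then, are a little off and sometimes report something else, mostly with a low value. They report only what shows in the picture. A call takes as long as a camera call. They do not tell look-alikes from the thing itself.
- eyes.trace(thing, camera): "pixels" (480x640 bool, what is visible of it) and "extent" ([centre column, centre row, width, height] in pixels, round what is visible of it).
The state is a dict: "t": time; "joints": joint angles; "dq": joint speeds; "tau": joint torques, N m; "position": TCP position; "ee_rot": TCP orientation; "wrist_force": force on the tool from outside, world axes, zero at the start; "wrist_torque": the same for the moment, N m; "opening": opening from 0.0 (shut) to 1.0 (fully open).
Only numpy, scipy, OpenCV 4.12 (cv2) and the standard library are available. Lean on these libraries where they do the work, as an engineer would, in place of code of your own. Each camera call takes 0.05 s, during which the arm holds its last target.

## Working session

There is one attempt and no reset: what is moved stays moved. The work goes in short steps, Python scripts to look and compute and a tool call to move; the robot and the scene stay as the last step left them, time stands still between calls to the robot, and variables do not carry over. Pictures are saved under pics/ and viewed, and the job is handed in when it is done.

Besides the shell and the picture viewer there is one more tool, called after "Call:" as a command line: name --pt "numbers of a row" for each row, then --argument value for the rest. drive_tool: Moves the arm, as the interface text tells. Its arguments: {"type":"object","properties":{"series":{"type":"array","items":{"type":"array","items":{"type":"number"}}},"fingers":{"type":"number"},"newtons":{"type":"number"}},"required":["series"]}

```bash
ls; mkdir -p pics; python3 - <<'E'
from bench import status, eyes, robot
import cv2, numpy as np
o=status.get_obs(); print(o)
for n in ("scene","side","wrist"):
    p,d=eyes.capture(n); cv2.imwrite(f"pics/{n}0.png",p[:,:,::-1]); np.savez(f"{n}0.npz",p=p,d=d,**eyes.camera_params(n))
    print(n,eyes.camera_params(n))
E
```

```text
pics
{'t': 0.0, 'joints': array([-2.02820397e-01,  2.59323681e-01,  1.53605955e+00,  1.25789834e-05,
        1.34798486e+00, -2.02798357e-01]), 'dq': array([-0.00188693, -0.00019931,  0.00020245,  0.00110027,  0.00149821,
        0.00169176]), 'tau': array([ 1.06436883e-04, -4.46029150e+01, -2.90570551e+01, -7.42485804e-05,
        1.18754001e-02, -2.51378208e-05]), 'position': array([5.49520196e-01, 1.15152673e-04, 2.47494497e-01]), 'ee_rot': array([-1.84812532e-04,  9.99999606e-01, -1.24155388e-05, -8.68286534e-04]), 'wrist_force': array([-0.33031351,  0.31318622,  0.40186111]), 'wrist_torque': array([ 0.01663904, -0.02400625,  0.053511  ]), 'opening': 0.997026336473206}
scene {'fx': 459.4081748339144, 'fy': 459.4081748339144, 'cx': 320.3254185757971, 'cy': 233.72468701546333, 'R': array([[-0.52555247,  0.85059915, -0.01660408],
       [ 0.41449422,  0.23895874, -0.87811916],
       [-0.74295972, -0.46837999, -0.47815379]]), 't': array([ 0.40903938, -0.11930519,  1.53585555])}
side {'fx': 568.9143768401958, 'fy': 568.9143768401958, 'cx': 312.0371083972729, 'cy': 242.20947420339445, 'R': array([[ 0.99812859,  0.0573439 ,  0.02123655],
       [ 0.05036392, -0.57394191, -0.8173458 ],
       [-0.03468125,  0.81688577, -0.57575589]]), 't': array([-0.56670187, -0.00289317,  1.31860318])}
wrist {'fx': 372.65290733552183, 'fy': 372.65290733552183, 'cx': 314.48791426322896, 'cy': 242.91412087936249, 'R': array([[ 9.99999892e-01, -1.08399248e-04, -4.51833530e-04],
       [ 4.39505189e-05, -9.45981179e-01,  3.24221539e-01],
       [-4.62571386e-04, -3.24221524e-01, -9.45981072e-01]]), 't': array([-0.5520964 , -0.04291462,  0.38083455])}
```

View pics/scene0.png

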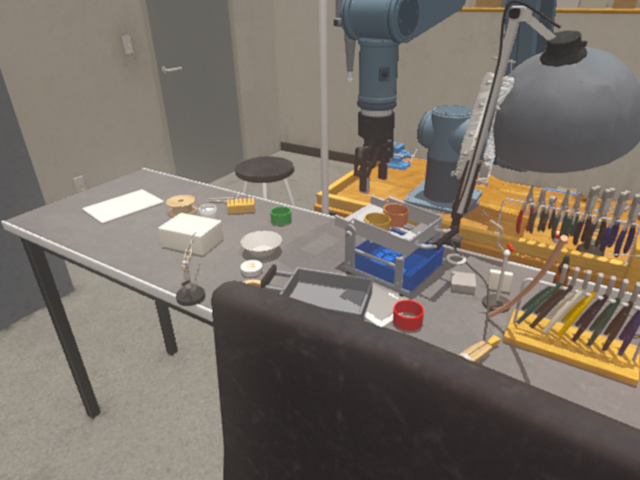

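View pics/side0.png

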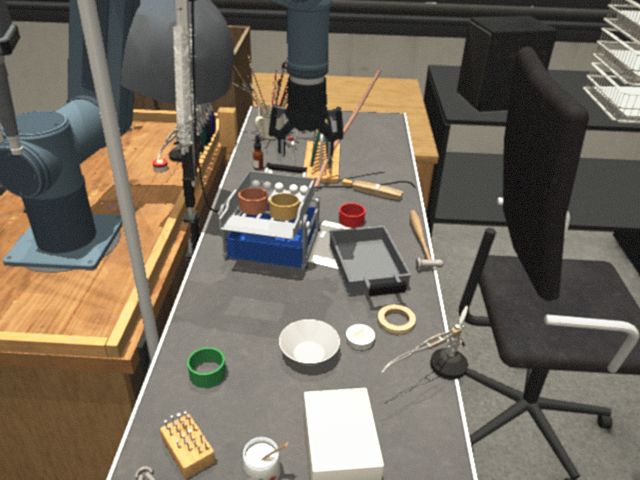

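View pics/wrist0.png

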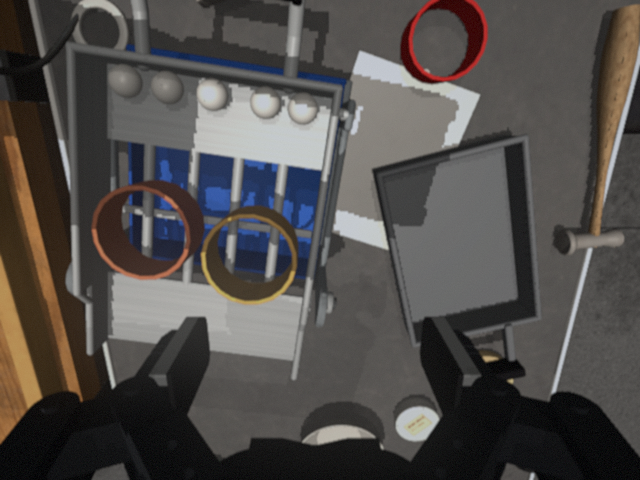

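The side view shows the separator at (270,225) with its lip towards −y (the camera). The tray is at (370,260) with its handle towards −y, the tin at (360,336) and the tape at (397,319). The red ring at (352,214) and the green ring at (207,367) are decoys. The brass bangle is at (285,205) and the copper one at (252,200), both on the deck.

```bash
cat > h.py <<'E'
import numpy as np, cv2
def cloud(p,d,c,mask=None):
    v,u=np.nonzero((d>0)&(mask if mask is not None else np.ones_like(d,bool)))
    z=d[v,u]; X=np.stack([(u-c['cx'])/c['fx']*z,(v-c['cy'])/c['fy']*z,z],1)
    return (X-c['t'])@c['R'], u,v
def proj(X,c):
    Y=np.atleast_2d(X)@c['R'].T+c['t']; return np.stack([Y[:,0]/Y[:,2]*c['fx']+c['cx'],Y[:,1]/Y[:,2]*c['fy']+c['cy']],1)
E
python3 - <<'E'
from bench import status, eyes, robot
from h import *
print([a for a in dir(robot) if a[0]!='_'])
M={}
for cam in ("wrist","side"):
    p,d=eyes.capture(cam); c=eyes.camera_params(cam); np.savez(cam+"1.npz",p=p,d=d,**c)
    for th in ("separator","deck","tray","tray_grip","deck_grip","wax_tin","tape","bangle_0_mid","ball_0_center"):
        for r in eyes.trace(th,cam)[:5]:
            m=r['pixels']; X,u,v=cloud(p,d,c,m)
            print(cam,th,round(r['confidence'],2),np.round(r['extent']),m.sum(), np.round(np.median(X,0),3) if len(X) else None)
            M.setdefault(cam+"__"+th,m)
np.savez("masks.npz",**M); print(status.get_obs()['t'])
E
```

```text
['MotionError', 'tip_reach']
wrist separator 0.72 [213. 191. 285. 380.] 61347 [0.468 0.033 0.108]
wrist deck 0.67 [204. 189. 274. 378.] 45909 [0.463 0.055 0.113]
wrist tray 0.62 [456. 258. 172. 247.] 27951 [ 0.709 -0.035  0.005]
wrist tray_grip 0.73 [457. 258. 163. 248.] 28015 [ 0.71  -0.035  0.005]
wrist tray_grip 0.61 [213.  94.  34.  34.] 836 [0.488 0.095 0.121]
wrist deck_grip 0.79 [205. 189. 274. 378.] 46510 [0.463 0.054 0.113]
wrist wax_tin 0.83 [415. 420.  42.  41.] 1471 [ 0.673 -0.263  0.018]
wrist wax_tin 0.72 [204. 190. 276. 380.] 45733 [0.463 0.055 0.113]
wrist wax_tin 0.39 [210. 188. 287. 377.] 62979 [0.468 0.032 0.108]
wrist tape 0.67 [303. 111.  29.  33.] 797 [0.544 0.087 0.121]
wrist tape 0.53 [496. 368.  31.  33.] 155 [ 0.753 -0.178  0.011]
wrist bangle_0_mid 0.92 [249. 256.  99.  99.] 4009 [ 0.505 -0.017  0.136]
wrist bangle_0_mid 0.66 [126.  81.  36.  34.] 924 [0.434 0.103 0.121]
wrist bangle_0_mid 0.61 [443.  41.  85.  81.] 2797 [0.671 0.145 0.025]
wrist ball_0_center 0.94 [125.  81.  34.  36.] 904 [0.434 0.103 0.121]
side separator 0.87 [268. 218. 104. 108.] 6331 
[... 275 characters left out ...]
0.099 0.119]
side deck_grip 0.81 [268. 202.  94.  80.] 2895 [ 0.474 -0.015  0.119]
side deck_grip 0.66 [254. 201.  29.  22.] 712 [ 0.438 -0.007  0.131]
side deck_grip 0.46 [372. 263.  83.  69.] 4408 [ 0.695 -0.036  0.015]
side deck_grip 0.22 [284. 206.  30.  30.] 773 [ 0.506 -0.025  0.13 ]
side wax_tin 0.74 [363. 338.  22.  30.] 607 [ 0.673 -0.279  0.018]
side tape 0.66 [397. 319.  37.  31.] 668 [ 0.746 -0.218  0.012]
side tape 0.39 [269. 217. 104. 107.] 6665 [ 0.479 -0.034  0.104]
side bangle_0_mid 0.9 [284. 205.  32.  29.] 798 [ 0.506 -0.024  0.13 ]
side bangle_0_mid 0.71 [352. 217.  28.  25.] 567 [0.657 0.128 0.02 ]
side ball_0_center 0.44 [256. 184.   7.   7.] 25 [0.43  0.098 0.12 ]
1.15
```

```bash
python3 - <<'E'
from h import *
import cv2
H=np.zeros((600,800,3),np.uint8); Z=np.full((600,800),-1.)
x0,y0,s=0.35,0.32,1000 # px/m ; col = x, row = -y
for cam in ("wrist","side"):
    f=dict(np.load(cam+"1.npz")); X,u,v=cloud(f['p'],f['d'],f); col=f['p'][v,u]
    c=((X[:,0]-.32)*1000).astype(int); r=((.30-X[:,1])*1000).astype(int)
    ok=(c>=0)&(c<800)&(r>=0)&(r<600)&(X[:,2]<.2)
    for i in np.nonzero(ok)[0]:
        if X[i,2]>Z[r[i],c[i]]: Z[r[i],c[i]]=X[i,2]; H[r[i],c[i]]=col[i][::-1]
np.save("Z.npy",Z)
cv2.imwrite("pics/top.png",cv2.dilate(H,np.ones((2,2)))[:, :600])
g=np.clip(Z*1500,0,255).astype(np.uint8); cv2.imwrite("pics/topz.png",cv2.applyColorMap(g,cv2.COLORMAP_JET)[:,:600])
E
```

```text
(no output)
```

View pics/top.png

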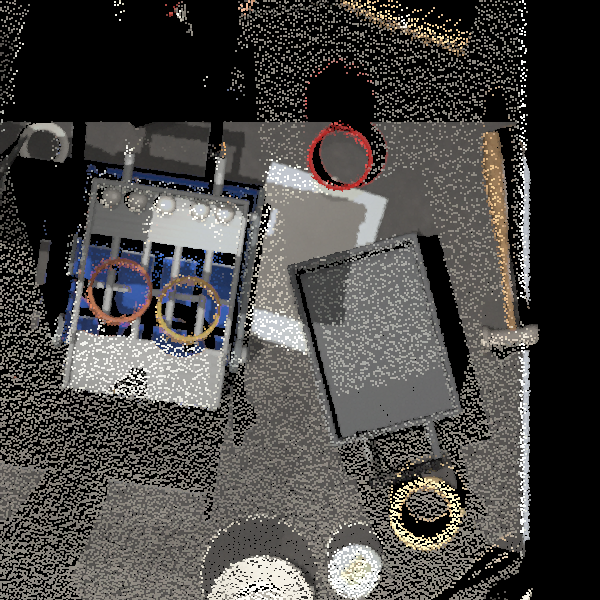

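View pics/topz.png

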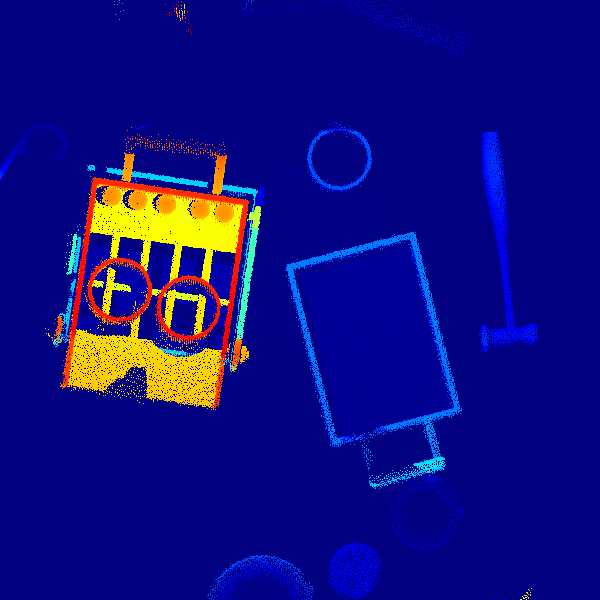

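```bash
python3 - <<'E'
from h import *
Z=np.load("Z.npy")
def pts(lo,hi,reg):
    r,c=np.nonzero((Z>lo)&(Z<hi)); P=np.stack([c/1000+.32,.30-r/1000],1)
    m=(P[:,0]>reg[0])&(P[:,0]<reg[1])&(P[:,1]>reg[2])&(P[:,1]<reg[3]); return P[m],Z[r,c][m]
f=dict(np.load("wrist1.npz"))
X,u,v=cloud(f['p'],f['d'],f)
m=(X[:,0]>.60)&(X[:,0]<.79)&(X[:,1]>-.145)&(X[:,1]<.07)&(X[:,2]>.034)&(X[:,2]<.044)
print("tray rim",m.sum(),cv2.minAreaRect(X[m,:2].astype(np.float32)))
for cam in("wrist","side"):
    f=dict(np.load(cam+"1.npz"));X,u,v=cloud(f['p'],f['d'],f)
    m=(X[:,0]>.66)&(X[:,0]<.79)&(X[:,1]>-.2)&(X[:,1]<-.145)&(X[:,2]>.048)&(X[:,2]<.07)
    print(cam,"tray bar",m.sum(),cv2.minAreaRect(X[m,:2].astype(np.float32)),X[m,2].max())
    m=(X[:,0]>.37)&(X[:,0]<.58)&(X[:,1]>-.12)&(X[:,1]<.13)&(X[:,2]>.141)&(X[:,2]<.16)
    # exclude bangles
    print("deck walls",m.sum(),cv2.minAreaRect(X[m,:2].astype(np.float32)))
    m=(X[:,0]>.4)&(X[:,0]<.58)&(X[:,1]>.135)&(X[:,1]<.2)&(X[:,2]>.11)&(X[:,2]<.16)
    if m.sum()>5: print("deck bar",m.sum(),cv2.minAreaRect(X[m,:2].astype(np.float32)),X[m].mean(0),X[m,2].max())
E
python3 - <<'E'
from h import *
# obstacles z>0.2 near workspace
for cam in("scene","side"):
    f=dict(np.load(cam+"0.npz"));X,u,v=cloud(f['p'],f['d'],f)
    img=f['p'][:,:,::-1].copy()
    for (a,b) in {"scene":[(326,60),(326,190),(470,170),(480,110),(560,110),(455,215),(440,235),(320,200),(400,215)],"side":[(85,40),(110,150),(150,300),(180,60),(190,180),(192,225),(175,290),(140,400),(130,80),(225,80),(245,110),(228,140)]}[cam]:
        k=(abs(u-a)<3)&(abs(v-b)<3); print(cam,(a,b),np.round(np.median(X[k],0),3) if k.sum() else None)
E
```

```text
tray rim 4613 ((0.6972496509552002, -0.05002989619970322), (0.13429011404514313, 0.21106506884098053), 14.627376556396484)
wrist tray bar 457 ((0.7500427961349487, -0.16591118276119232), (0.030834173783659935, 0.01279630046337843), 13.104506492614746) 0.06200319563987913
deck walls 8821 ((0.478561133146286, 0.030166231095790863), (0.16354528069496155, 0.15854376554489136), 81.78431701660156)
deck bar 706 ((0.4952678084373474, 0.1407497674226761), (0.011471066623926163, 0.10218480974435806), 89.9939193725586) [0.49292631 0.14021082 0.12621298] 0.13729387402157486
side tray bar 291 ((0.7256249189376831, -0.17356634140014648), (0.07447279244661331, 0.015951834619045258), 13.807305335998535) 0.06376014878323923
deck walls 520 ((0.47288450598716736, 0.007245659828186035), (0.20840677618980408, 0.1588938981294632), 81.1814193725586)
deck bar 294 ((0.4947255551815033, 0.15132078528404236), (0.027859771624207497, 0.10009967535734177), 80.69332122802734) [0.49535447 0.15267003 0.13335027] 0.14180792518958585
scene (326, 60) [ 0.285 -0.28   0.455]
scene (326, 190) [ 0.287 -0.282  0.077]
scene (470, 170) [0.285 0.142 0.219]
scene (480, 110) [0.284 0.144 0.369]
scene (560, 110) [0.341 0.316 0.401]
scene (455, 215) [0.283 0.12  0.088]
scene (440, 235) [0.4   0.117 0.082]
scene (320, 200) [ 0.241 -0.333  0.015]
scene (400, 215) [0.456 0.031 0.138]
side (85, 40) [0.063 0.166 0.415]
side (110, 150) [ 0.278 -0.3    0.391]
side (150, 300) [ 0.292 -0.293  0.093]
side (180, 60) [0.275 0.129 0.389]
side (190, 180) [0.273 0.107 0.116]
side (192, 225) [ 0.268  0.097 -0.004]
side (175, 290) [ 0.235  0.001 -0.134]
side (140, 400) [ 0.305 -0.437 -0.   ]
side (130, 80) [0.153 0.152 0.334]
side (225, 80) [0.34  0.263 0.302]
side (245, 110) [ 0.271  0.91  -0.037]
side (228, 140) [0.282 0.525 0.024]
```

```bash
python3 - <<'E'
from h import *
from scipy.optimize import least_squares
from scipy.spatial import cKDTree
def T(p,q): 
    c,s=np.cos(p[2]),np.sin(p[2]); return np.stack([p[0]+c*q[:,0]-s*q[:,1],p[1]+s*q[:,0]+c*q[:,1]],1)
def rectd(q,hx,hy): # distance to rectangle outline (mid-wall)
    dx=abs(q[:,0])-hx; dy=abs(q[:,1])-hy
    return np.where((dx<0)&(dy<0),np.maximum(dx,dy),np.hypot(np.maximum(dx,0),np.maximum(dy,0)))
def inv(p,P):
    c,s=np.cos(p[2]),np.sin(p[2]); d=P-p[:2]; return np.stack([c*d[:,0]+s*d[:,1],-s*d[:,0]+c*d[:,1]],1)
for cam in("wrist","side"):
    f=dict(np.load(cam+"1.npz"));X,u,v=cloud(f['p'],f['d'],f)
    m=(X[:,0]>.59)&(X[:,0]<.80)&(X[:,1]>-.155)&(X[:,1]<.08)&(X[:,2]>.034)&(X[:,2]<.044)
    P=X[m,:2]
    r=least_squares(lambda p: rectd(inv(p,P),.090,.063),[.697,-.04,np.radians(-76)],loss='soft_l1',f_scale=.003)
    p=r.x; print(cam,"tray",p[:2],np.degrees(p[2]),"res",np.median(abs(rectd(inv(p,P),.090,.063))),"grip",T(p,np.array([[.1375,0]])))
    # deck walls: lines x=+-77 at z>.14, fit with end wall y
    m=(X[:,0]>.36)&(X[:,0]<.60)&(X[:,1]>-.13)&(X[:,1]<.14)&(X[:,2]>.141)&(X[:,2]<.165)
    Q=X[m]
    def res(p):
        q=inv(p,Q[:,:2]); 
        dx=abs(abs(q[:,0])-.077); dy=np.hypot(abs(q[:,1]-.0625),np.maximum(abs(q[:,0])-.077,0))
        return np.minimum(np.minimum(dx,dy),.012)
    for w0 in(.0,.01,):
        r=least_squares(res,[.478,.045+w0,np.radians(-8.5)],loss='soft_l1',f_scale=.003); print("sep",r.x[:2],np.degrees(r.x[2]),r.cost)
    p=r.x
    q=inv(p,X[:,:2]); b=(abs(q[:,0])<.049)&(q[:,1]>.09)&(q[:,1]<.14)&(X[:,2]>.12)&(X[:,2]<.16)
    print("bar local y",np.percentile(q[b,1],[2,50,98]),"x",np.percentile(q[b,0],[2,50,98]),"z",np.percentile(X[b,2],[2,50,98]))
    l=(abs(q[:,0])<.07)&(q[:,1]<-.1)&(X[:,2]>.1)&(X[:,2]<.125); print("lip y",np.percentile(q[l,1],[1,3,50]),"z",np.median(X[l,2]))
    for nm,x,y in(("R",.55,.6),): pass
E
```

```text
wrist tray [ 0.69319122 -0.03820645] -75.44670866157314 res 0.0012629255069067785 grip [[ 0.72774227 -0.17129468]]
sep [0.48197585 0.04668226] -8.062973640029607 0.09366032049378378
sep [0.48197585 0.04668226] -8.062973298622106 0.0936603204937835
bar local y [0.09025497 0.09562009 0.10420289] x [-0.04770352  0.04424172  0.04880688] z [0.12189004 0.12720013 0.13452959]
lip y [-0.14429556 -0.14293819 -0.11916835] z 0.1139981806605857
side tray [ 0.69127272 -0.04111092] -75.45518657664802 res 0.0014277124150804746 grip [[ 0.72580408 -0.17420425]]
sep [0.47951359 0.04407261] -8.454137239717062 0.007886907762614902
sep [ 0.46702186 -0.03940958] -8.519724470736639 0.007751395842657879
bar local y [0.12469756 0.13276848 0.13955548] x [-0.03771341 -0.00289634  0.03948156] z [0.12008532 0.12236916 0.12573025]Traceback (most recent call last):
  File "<stdin>", line 29, in <module>
    return _quantile_unchecked(
        a, q, axis, out, overwrite_input, method, keepdims, weights)
    return _ureduce(a,
                    func=_quantile_ureduce_func,
    ...<5 lines>...
                    overwrite_input=overwrite_input,
                    method=method)
    r = func(a, **kwargs)
    result = _quantile(arr,
                       quantiles=q,
    ...<2 lines>...
                       out=out,
                       weights=wgt)
    slices_having_nans = np.isnan(arr[-1, ...])
                                  ~~~^^^^^^^^^
IndexError: index -1 is out of bounds for axis 0 with size 0
```

Call:
drive_tool --pt "0.018 0.017 0 8.4" --pt "0.036 0.035 0.005 16.8" --pt "0.056 0.054 0.012 25.2" --pt "0.076 0.074 0.02 33.6" --pt "0.096 0.094 0.03 42" --pt "0.116 0.114 0.04 50.4" --pt "0.136 0.134 0.055 58.8" --pt "0.155 0.153 0.07 67.2" --pt "0.17 0.167 0.085 75.4" --pt "0.1775 0.173 0.0975 75.4" --pt "0.1775 0.173 0.0975 75.4" --fingers 0.045

```text
t: 2.25
position: [0.7267, -0.1733, 0.1475]
ee_rot: [0.001, 0.792, -0.61, -0.002]
wrist_force: [-0.1, 0.9, 0.3]
opening: 0.527
```

```bash
python3 - <<'E'
from bench import status, eyes, robot
from h import *
o=status.get_obs(); print(o['position'],o['ee_rot'],o['joints'],o['opening'])
for n in ("wrist","scene","side"):
    p,d=eyes.capture(n); c=eyes.camera_params(n); cv2.imwrite(f"pics/{n}2.png",p[:,:,::-1]); np.savez(f"{n}2.npz",p=p,d=d,**c)
    X,u,v=cloud(p,d,c)
    m=(X[:,0]>.66)&(X[:,0]<.79)&(X[:,1]>-.2)&(X[:,1]<-.15)&(X[:,2]>.052)&(X[:,2]<.066)
    if m.sum()>20: print(n,m.sum(),cv2.minAreaRect(X[m,:2].astype(np.float32)),np.median(X[m,2]))
E
```

```text
[ 0.72668266 -0.17329133  0.14745076] [ 6.43631677e-04  7.92116630e-01 -6.10365188e-01 -2.27322391e-03] [-3.82955937e-01  6.84068039e-01  1.10554702e+00 -1.13473654e-05
  1.35670276e+00  9.30093871e-01] 0.5267728088134719
wrist 2048 ((0.7295138239860535, -0.17179588973522186), (0.07600376754999161, 0.010957462713122368), 14.973464965820312) 0.06173687114822824
scene 130 ((0.7257527112960815, -0.17071524262428284), (0.07541581243276596, 0.012001268565654755), 14.359794616699219) 0.05937924272869287
side 238 ((0.7258607149124146, -0.17324912548065186), (0.07455519586801529, 0.014161928556859493), 14.098077774047852) 0.05883467598515325
```

View pics/wrist2.png

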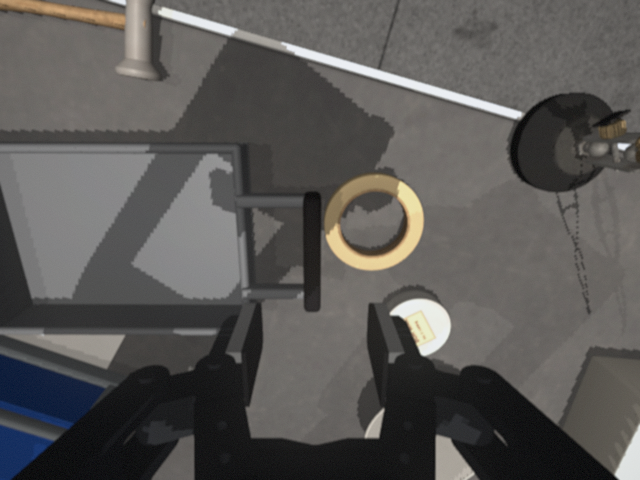

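View pics/side2.png

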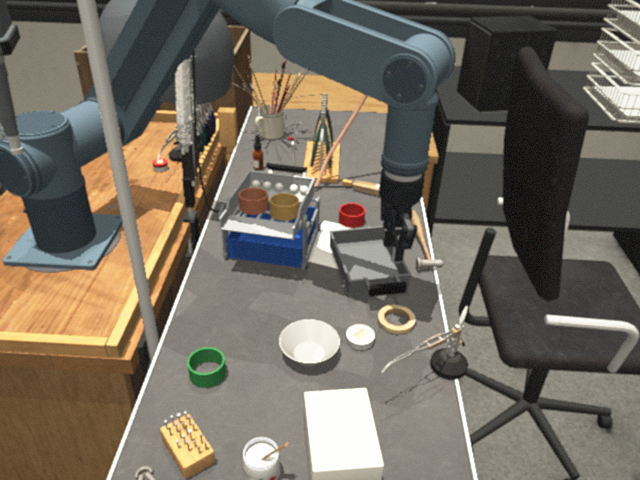

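View pics/scene2.png

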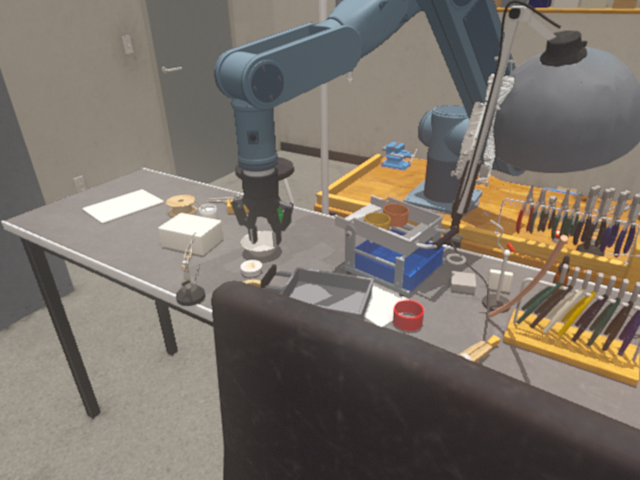

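Call:
drive_tool --pt "0 0 0.02 0" --pt "0 0 0.045 0" --pt "0 0 0.07 0" --pt "0 0 0.09 0" --pt "0 0 0.0985 0" --pt "0 0 0.0985 0"

```text
t: 3.0
position: [0.7269, -0.1721, 0.0521]
ee_rot: [0.0, 0.792, -0.611, -0.001]
wrist_force: [-0.1, -0.1, -0.2]
opening: 0.529
```

Call:
drive_tool --pt "0 0 0 0" --pt "0 0 0 0" --pt "0 0 0 0" --pt "0 0 0 0" --pt "0 0 0 0" --pt "0 0 0 0" --fingers 0 --newtons 80

```text
t: 3.6
position: [0.7285, -0.1733, 0.0545]
ee_rot: [-0.001, 0.791, -0.612, 0.001]
wrist_force: [0.0, 0.8, 6.4]
opening: 0.112
```

Call:
drive_tool --pt "0 0 -0.004 0" --pt "0 0 -0.012 0" --pt "0 0 -0.022 0" --pt "0 0 -0.032 0" --pt "0 0 -0.035 0" --pt "0 0 -0.035 0"

```text
t: 4.2
position: [0.7281, -0.1732, 0.0886]
ee_rot: [-0.0, 0.791, -0.612, 0.001]
wrist_force: [-0.0, 0.5, -1.6]
opening: 0.111
```

```bash
cat > fit.py <<'E'
from h import *
from scipy.optimize import least_squares
def inv(p,P):
    c,s=np.cos(p[2]),np.sin(p[2]); d=P-p[:2]; return np.stack([c*d[:,0]+s*d[:,1],-s*d[:,0]+c*d[:,1]],1)
def rectd(q,hx,hy):
    dx=abs(q[:,0])-hx; dy=abs(q[:,1])-hy
    return np.where((dx<0)&(dy<0),np.maximum(dx,dy),np.hypot(np.maximum(dx,0),np.maximum(dy,0)))
def fit_tray(X,g,zlo=.034,zhi=.044):
    q=inv(g,X[:,:2]); m=(abs(q[:,0])<.105)&(abs(q[:,1])<.078)&(X[:,2]>zlo)&(X[:,2]<zhi); P=X[m,:2]
    r=least_squares(lambda p: rectd(inv(p,P),.090,.063),g,loss='soft_l1',f_scale=.003)
    return r.x,m.sum(),np.median(abs(rectd(inv(r.x,P),.09,.063)))
E
python3 - <<'E'
from bench import status, eyes, robot
from fit import *
o=status.get_obs(); print(o['position'],o['wrist_force'],o['wrist_torque'],o['opening'])
for n in ("side","wrist"):
    p,d=eyes.capture(n); c=eyes.camera_params(n); cv2.imwrite(f"pics/{n}3.png",p[:,:,::-1])
    X,u,v=cloud(p,d,c)
    r=fit_tray(X,[.692,-.0395,np.radians(-75.4)],.045,.085); print(n,r[0][:2],np.degrees(r[0][2]),r[1:])
    q=inv(r[0],X[:,:2]); m=(abs(q[:,0])<.08)&(abs(q[:,1])<.055); A=np.c_[q[m],np.ones(m.sum())]
    k=X[m,2]<.06; print(np.linalg.lstsq(A[k],X[m,2][k],rcond=None)[0])
E
```

```text
[ 0.72808588 -0.17321567  0.08859758] [-0.02348217  0.51512468 -1.63620147] [-0.2208914  -0.04244218  0.02032923] 0.11140927249014417
side [ 0.69062464 -0.04324172] -75.2650267352591 (np.int64(1231), np.float64(0.0011253399329980152))
[-0.26087264  0.06269503  0.02734045]
wrist [ 0.69582331 -0.04300213] -75.63233783843957 (np.int64(14952), np.float64(0.0005475102618492447))
[ 0.00290815 -0.00168096  0.03664808]
```

View pics/side3.png

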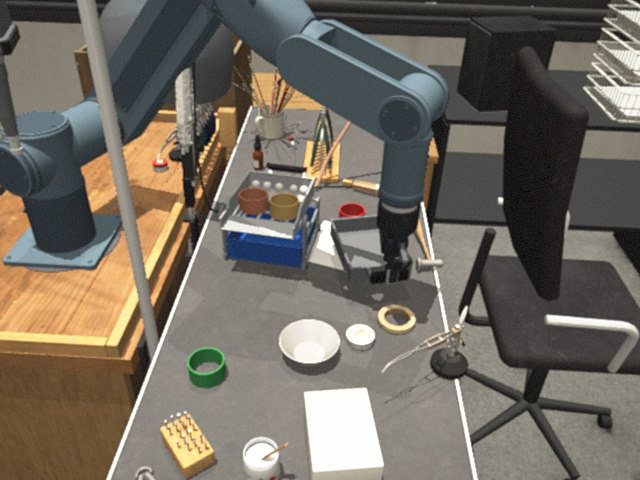

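```bash
python3 - <<'E'
from h import *
for cam in("side","scene"):
    f=dict(np.load(cam+"0.npz"));X,u,v=cloud(f['p'],f['d'],f)
    k=(X[:,2]>.022)&(X[:,2]<.5)&(X[:,1]<-.2)&(X[:,1]>-.6)&(X[:,0]>.33)&(X[:,0]<.95)
    g={}
    for x,y,z in X[k]: g.setdefault((round(y/.04),round(x/.04)),[]).append(z)
    for yy in range(-5,-16,-1): print(cam,"%.2f"%(yy*.04),[int(1000*max(g[(yy,xx)])) if (yy,xx) in g else 0 for xx in range(8,24)])
E
```

```text
side -0.20 [0, 0, 0, 0, 0, 0, 0, 0, 0, 0, 0, 0, 0, 0, 0, 0]
side -0.24 [0, 0, 0, 0, 0, 0, 35, 36, 0, 0, 0, 0, 0, 0, 0, 0]
side -0.28 [0, 0, 0, 0, 0, 36, 37, 37, 36, 22, 0, 0, 0, 117, 0, 0]
side -0.32 [0, 0, 0, 0, 0, 37, 30, 27, 37, 0, 0, 0, 94, 111, 0, 0]
side -0.36 [0, 36, 36, 37, 0, 36, 38, 38, 36, 0, 0, 97, 95, 29, 0, 0]
side -0.40 [0, 37, 36, 36, 0, 0, 0, 0, 0, 0, 97, 97, 0, 0, 0, 0]
side -0.44 [0, 0, 0, 0, 0, 0, 0, 62, 62, 61, 85, 0, 0, 0, 0, 0]
side -0.48 [0, 29, 51, 0, 0, 0, 0, 62, 62, 61, 0, 0, 0, 0, 0, 0]
side -0.52 [0, 52, 57, 52, 0, 54, 53, 62, 63, 62, 0, 0, 0, 0, 0, 0]
side -0.56 [0, 0, 55, 51, 41, 59, 90, 64, 62, 62, 0, 0, 0, 0, 0, 0]
side -0.60 [0, 0, 0, 0, 0, 54, 24, 61, 61, 0, 0, 0, 0, 0, 0, 0]
scene -0.20 [0, 0, 0, 0, 0, 0, 0, 0, 0, 0, 0, 0, 0, 0, 0, 0]
scene -0.24 [0, 0, 0, 0, 0, 0, 34, 35, 0, 0, 0, 0, 0, 0, 0, 0]
scene -0.28 [0, 0, 0, 0, 0, 34, 35, 35, 36, 0, 0, 0, 0, 117, 0, 0]
scene -0.32 [0, 0, 34, 0, 0, 35, 32, 22, 36, 0, 0, 0, 94, 102, 0, 0]
scene -0.36 [0, 36, 35, 36, 0, 33, 36, 36, 35, 0, 0, 96, 95, 27, 0, 0]
scene -0.40 [0, 35, 38, 35, 0, 0, 0, 0, 0, 0, 95, 96, 0, 0, 0, 0]
scene -0.44 [0, 0, 0, 0, 0, 0, 54, 61, 63, 81, 0, 0, 0, 0, 0, 0]
scene -0.48 [0, 0, 49, 0, 0, 0, 0, 61, 61, 62, 0, 0, 0, 0, 0, 0]
scene -0.52 [0, 50, 55, 58, 0, 53, 51, 61, 61, 61, 0, 0, 0, 0, 0, 0]
scene -0.56 [0, 0, 56, 48, 49, 55, 89, 62, 62, 61, 34, 0, 0, 0, 0, 0]
scene -0.60 [0, 0, 0, 0, 0, 49, 0, 59, 58, 0, 0, 0, 0, 0, 0, 0]
```

Call:
drive_tool --pt "0.01 0.005 -0.012 0" --pt "0.04 0.018 -0.03 0" --pt "0.075 0.032 -0.048 0" --pt "0.105 0.044 -0.056 0" --pt "0.128 0.052 -0.056 -5" --pt "0.138 0.06 -0.056 -12" --pt "0.145 0.066 -0.056 -20" --pt "0.145 0.066 -0.056 -28" --pt "0.145 0.066 -0.056 -36" --pt "0.145 0.066 -0.056 -44" --pt "0.145 0.066 -0.056 -52" --pt "0.145 0.066 -0.056 -60"

```text
t: 5.5
position: [0.6998, -0.3309, 0.1438]
ee_rot: [0.0, 0.991, -0.131, 0.0]
wrist_force: [0.9, 0.1, -2.9]
opening: 0.113
```

Call:
drive_tool --pt "0 0 0 -4" --pt "0 0 0 -7.2" --pt "0 0 0 -7.2" --pt "0 0 0 -7.2"

```text
t: 5.9
position: [0.7, -0.3305, 0.1436]
ee_rot: [0.0, 0.997, -0.073, 0.0]
wrist_force: [-0.7, -0.4, -1.5]
opening: 0.109
```

```bash
python3 - <<'E'
from bench import status, eyes, robot
from fit import *
o=status.get_obs(); print(o['position'],o['ee_rot'],o['wrist_force'],o['opening'],o['joints'])
for n in ("side","scene"):
    p,d=eyes.capture(n); c=eyes.camera_params(n); cv2.imwrite(f"pics/{n}4.png",p[:,:,::-1]); np.savez(f"{n}4.npz",p=p,d=d,**c)
    X,u,v=cloud(p,d,c)
    r=fit_tray(X,[.564,-.31,np.radians(-8.2)],.115,.145); print(n,r[0][:2],np.degrees(r[0][2]),r[1:])
    q=inv(r[0],X[:,:2]); m=(abs(q[:,0])<.08)&(abs(q[:,1])<.055)&(X[:,2]>.08)&(X[:,2]<.11);A=np.c_[q[m],np.ones(m.sum())]
    print(m.sum(),np.linalg.lstsq(A,X[m,2],rcond=None)[0])
E
```

```text
[ 0.69998998 -0.33052643  0.1435963 ] [ 1.33806157e-05  9.97366986e-01 -7.25195606e-02  8.84648518e-05] [-0.65053949 -0.350553   -1.46438998] 0.108755591846832 [-5.84805803e-01  7.35176177e-01  1.02002969e+00  6.44847459e-05
  1.38621945e+00 -4.39651080e-01]
side [ 0.56507414 -0.31473861] -8.335303817383748 (np.int64(2288), np.float64(0.0011084931102716064))
2642 [ 0.00374904 -0.00496926  0.09319236]
scene [ 0.56441868 -0.31096756] -8.305037461385227 (np.int64(899), np.float64(0.0012865321694610216))
411 [ 0.00114071 -0.00119538  0.09317095]
```

View pics/side4.png

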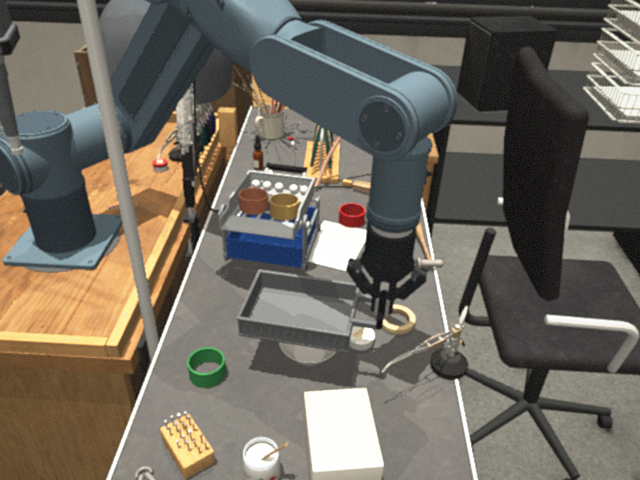

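```bash
python3 - <<'E'
from fit import *
for n in ("side4","scene4","wrist1","side1"):
    f=dict(np.load(n+".npz"));X,u,v=cloud(f['p'],f['d'],f)
    g=np.array([.4805,.0425,np.radians(-8.25)])
    best=None
    q=inv(g,X[:,:2])
    ye=q[:,1]+.085
    n_=X[:,2]-.112+.06*ye   # height above deck floor
    wall=(abs(abs(q[:,0])-.076)<.010)&(q[:,1]>-.13)&(q[:,1]<.06)&(abs(n_-.034)<.004)
    end=(abs(q[:,0])<.07)&(abs(q[:,1]-.066)<.010)&(abs(n_-.034)<.004)
    bar=(abs(q[:,0])<.04)&(abs(q[:,1]-.116)<.02)&(X[:,2]>.12)&(X[:,2]<.15)
    lip=(abs(q[:,0])<.07)&(abs(q[:,1]+.14)<.02)&(abs(n_)<.006)
    L=q[wall&(q[:,0]<0)];Rr=q[wall&(q[:,0]>0)]
    def ln(a): return np.polyfit(a[:,1],a[:,0],1) if len(a)>10 else None
    print(n,wall.sum(),"L",ln(L),len(L),"R",ln(Rr),len(Rr))
    if end.sum()>5: print("  end y",np.percentile(q[end,1],[5,50,95]),end.sum())
    if bar.sum()>5: print("  bar y",np.percentile(q[bar,1],[5,50,95]),"z",X[bar,2].max(),bar.sum())
    if lip.sum()>5: print("  lip y min",np.percentile(q[lip,1],[0,1,3]),lip.sum())
E
```

```text
side4 149 L [-0.00086831 -0.07610156] 91 R [0.004682   0.07529253] 58
  end y [0.06129743 0.06539458 0.06945284] 189
  bar y [0.10659824 0.11163554 0.11845067] z 0.14162748873009157 217
  lip y min [-0.14370151 -0.14295106 -0.14240535] 457
scene4 334 L [-0.01571078 -0.07826224] 174 R [0.00512663 0.07382964] 160
  end y [0.06574462 0.06792387 0.06908969] 74
  bar y [0.11210002 0.12062581 0.12425634] z 0.13964329027152328 150
  lip y min [-0.14184036 -0.14076814 -0.14036657] 143
wrist1 2866 L [-0.00014909 -0.07484501] 2137 R [0.00601603 0.07631253] 729
  end y [0.06450664 0.06579689 0.06925409] 1084
  lip y min [-0.14165337 -0.14050346 -0.13975639] 3007
side1 148 L [ 0.0035079  -0.07562011] 94 R [-0.00121978  0.07460112] 54
  end y [0.06081434 0.06497102 0.06977933] 198
  bar y [0.1068954  0.11167366 0.11850832] z 0.14180792518958585 217
  lip y min [-0.14674135 -0.1444405  -0.14333129] 459
```

Call:
drive_tool --pt "-0.012 -0.009 0 0" --pt "-0.035 -0.026 0 0" --pt "-0.06 -0.045 0 0" --pt "-0.085 -0.063 0 0" --pt "-0.11 -0.082 0 0" --pt "-0.128 -0.095 0 0" --pt "-0.135 -0.1 0 0" --pt "-0.135 -0.1 0.02 0" --pt "-0.135 -0.1 0.042 0" --pt "-0.135 -0.1 0.062 0" --pt "-0.135 -0.1 0.07 0" --pt "-0.135 -0.1 0.07 0"

```text
t: 7.2
position: [0.5805, -0.2118, 0.0721]
ee_rot: [-0.0, 0.997, -0.072, -0.001]
wrist_force: [0.1, -0.7, -1.8]
opening: 0.11
```

```bash
python3 - <<'E'
from bench import status, eyes, robot
from fit import *
o=status.get_obs(); print(o['position'],o['ee_rot'],o['wrist_force'],o['opening'])
for n in ("side","scene"):
    p,d=eyes.capture(n); c=eyes.camera_params(n); cv2.imwrite(f"pics/{n}5.png",p[:,:,::-1])
    X,u,v=cloud(p,d,c)
    r=fit_tray(X,[.446,-.193,np.radians(-8.3)],.05,.07); print(n,r[0][:2],np.degrees(r[0][2]),r[1:], "local",inv(np.array([.48,.042,np.radians(-8.2)]),r[0][None,:2]))
    q=inv(r[0],X[:,:2]); m=(abs(q[:,0])<.08)&(abs(q[:,1])<.055)&(X[:,2]>.01)&(X[:,2]<.04);A=np.c_[q[m],np.ones(m.sum())]
    print(m.sum(),np.linalg.lstsq(A,X[m,2],rcond=None)[0])
E
```

```text
[ 0.58050422 -0.21182839  0.07208537] [-4.42675145e-04  9.97422964e-01 -7.17372370e-02 -1.00168523e-03] [ 0.13023896 -0.69412938 -1.76342887] 0.11001566724985501
side [ 0.44609276 -0.19629259] -8.335262897595884 (np.int64(1257), np.float64(0.0012829866611467344)) local [[ 0.00042684 -0.24069249]]
1882 [ 0.00266378 -0.0027486   0.022052  ]
scene [ 0.44584394 -0.19284629] -8.416438469245627 (np.int64(405), np.float64(0.0013411027411974058)) local [[-0.00031098 -0.23731692]]
438 [0.00392188 0.00160272 0.02314531]
```

View pics/side5.png

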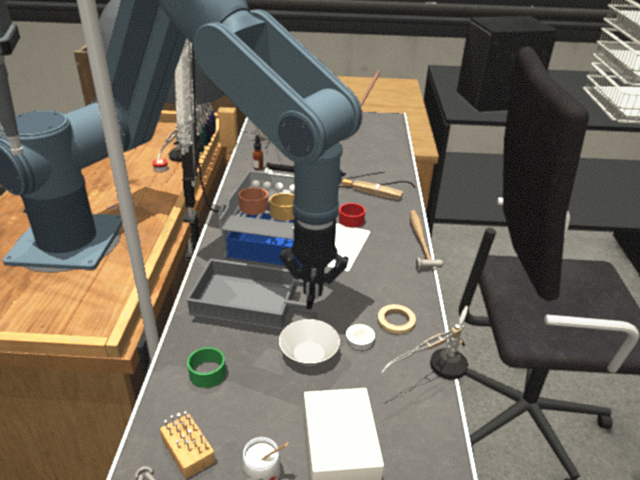

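Call:
drive_tool --pt "0 -0.01 0 0" --pt "0 -0.028 0 0" --pt "0 -0.046 0 0" --pt "0 -0.06 0 0" --pt "0 -0.068 0 0" --pt "0 -0.0705 0 0" --pt "0 -0.0705 0 0" --pt "0 -0.0705 0.008 0" --pt "0 -0.0705 0.014 0" --pt "0 -0.0705 0.017 0" --pt "0 -0.0705 0.0185 0" --pt "0 -0.0705 0.0185 0"

```text
t: 8.5
position: [0.5905, -0.1422, 0.0547]
ee_rot: [-0.0, 0.997, -0.072, -0.0]
wrist_force: [-1.3, 0.1, -0.6]
opening: 0.112
```

```bash
cat > chk.py <<'E'
import sys
from bench import status, eyes, robot
from fit import *
k=sys.argv[1]
o=status.get_obs(); print(o['t'],o['position'],o['ee_rot'],o['wrist_force'],o['opening'])
for n in ("side","scene"):
    p,d=eyes.capture(n); c=eyes.camera_params(n); cv2.imwrite(f"pics/{n}{k}.png",p[:,:,::-1]); np.savez(f"{n}{k}.npz",p=p,d=d,**c)
    X,u,v=cloud(p,d,c)
    r=fit_tray(X,[.456,-.124,np.radians(-8.3)],.032,.048); print(n,r[0][:2],np.degrees(r[0][2]),r[1:], "local",inv(np.array([.48,.042,np.radians(-8.2)]),r[0][None,:2]))
    q=inv(r[0],X[:,:2]); m=(abs(q[:,0])<.08)&(abs(q[:,1])<.055)&(X[:,2]>-.01)&(X[:,2]<.02);A=np.c_[q[m],np.ones(m.sum())]
    print(m.sum(),np.linalg.lstsq(A,X[m,2],rcond=None)[0])
E
python3 chk.py 6
```

```text
8.5 [ 0.59049926 -0.14217523  0.05465345] [-7.32219105e-05  9.97428555e-01 -7.16662480e-02 -4.69656115e-04] [-1.31599329  0.05272014 -0.60739043] 0.1116493141802032
side [ 0.45630714 -0.12532367] -8.811233400528103 (np.int64(1497), np.float64(0.002617716580506836)) local [[ 0.00041457 -0.16899228]]
1579 [-0.00074416 -0.00622821  0.00501614]
scene [ 0.45860509 -0.11568829] -3.7799857824277106 (np.int64(228), np.float64(0.0035982055333686966)) local [[ 0.00131473 -0.15912765]]
328 [-0.00037111 -0.00545307  0.00484974]
```

View pics/side6.png

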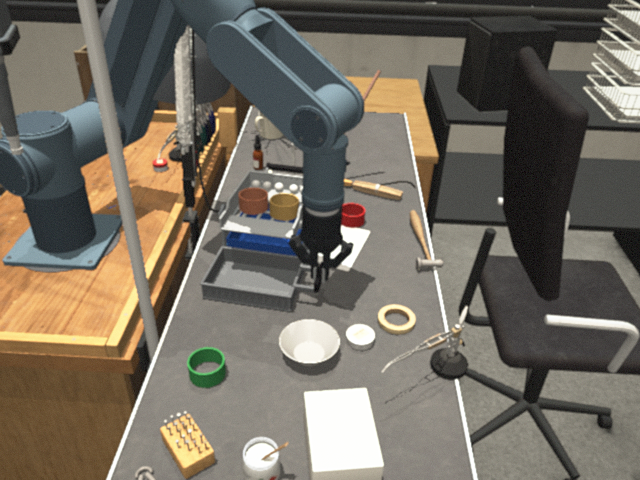

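Call:
drive_tool --pt "0 0 0.001 0" --pt "0 0 0.001 0" --pt "0 0 0 0" --pt "0 0 0 0" --fingers 0.04 --newtons 60

```text
t: 9.0
position: [0.5911, -0.142, 0.0551]
ee_rot: [0.0, 0.997, -0.071, 0.0]
wrist_force: [0.3, 0.0, 0.1]
opening: 0.468
```

Call:
drive_tool --pt "0 0 -0.01 0" --pt "0 0 -0.03 0" --pt "0 0 -0.06 0" --pt "0 0 -0.1 0" --pt "0 0 -0.14 0" --pt "0 0 -0.18 0" --pt "0 0 -0.2 0" --pt "0 0 -0.2 0"

```text
t: 9.8
position: [0.5926, -0.1426, 0.26]
ee_rot: [0.001, 0.997, -0.071, 0.004]
wrist_force: [-0.0, -0.6, -0.2]
opening: 0.469
```

```bash
python3 chk.py 7
```

```text
9.8 [ 0.5926051  -0.14256736  0.25996796] [ 0.00148986  0.99743585 -0.07143064  0.00414369] [-0.02440338 -0.56805135 -0.2304787 ] 0.46870734963317406
side [ 0.45692393 -0.12482634] -8.330881215207777 (np.int64(1573), np.float64(0.0028571306502349764)) local [[ 0.00095411 -0.16841206]]
1606 [ 0.00054689 -0.00177604  0.00486113]
scene [ 0.45694479 -0.12225399] -7.6217484934301005 (np.int64(379), np.float64(0.002364537182021703)) local [[ 0.00060788 -0.16586303]]
367 [ 0.00210651 -0.00171794  0.00487584]
```

View pics/side7.png

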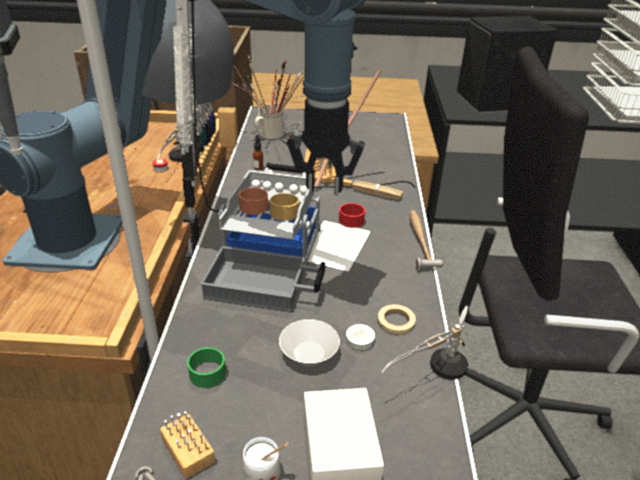

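View pics/scene7.png

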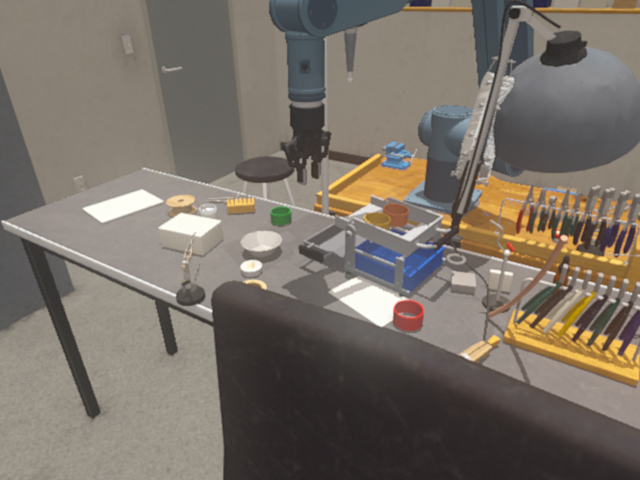

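```bash
python3 - <<'E'
from h import *
for cam in("scene7","side7"):
    f=dict(np.load(cam+".npz"));X,u,v=cloud(f['p'],f['d'],f)
    k=(X[:,0]>.2)&(X[:,1]>.05)&(X[:,1]<.7)&(X[:,0]<.75)&(X[:,2]>.2)&((u>450) if cam[1]=='c' else (u<250))
    for zl in np.arange(.2,.9,.05):
        j=k&(X[:,2]>zl)&(X[:,2]<zl+.05)
        if j.sum(): print(cam,"%.2f"%zl,j.sum(),"x",np.round(np.percentile(X[j,0],[0,50,100]),3),"y",np.round(np.percentile(X[j,1],[0,5,50,100]),3))
E
```

```text
scene7 0.20 1023 x [0.216 0.278 0.692] y [0.092 0.112 0.174 0.507]
scene7 0.25 2214 x [0.23  0.327 0.714] y [0.107 0.126 0.277 0.439]
scene7 0.30 3679 x [0.229 0.326 0.707] y [0.114 0.14  0.319 0.472]
scene7 0.35 4112 x [0.232 0.327 0.355] y [0.123 0.15  0.318 0.466]
scene7 0.40 4481 x [0.2   0.306 0.347] y [0.104 0.149 0.309 0.453]
scene7 0.45 3791 x [0.2   0.274 0.315] y [0.096 0.124 0.297 0.432]
scene7 0.50 2053 x [0.2   0.269 0.312] y [0.09  0.105 0.192 0.353]
scene7 0.55 1652 x [0.2   0.276 0.317] y [0.082 0.095 0.162 0.276]
scene7 0.60 9 x [0.306 0.311 0.312] y [0.181 0.181 0.188 0.195]
side7 0.20 436 x [0.253 0.279 0.322] y [0.09  0.101 0.112 0.628]
side7 0.25 1078 x [0.2   0.287 0.347] y [0.104 0.11  0.163 0.341]
side7 0.30 1791 x [0.2   0.285 0.354] y [0.108 0.119 0.159 0.344]
side7 0.35 2093 x [0.2   0.288 0.354] y [0.119 0.128 0.165 0.652]
side7 0.40 2297 x [0.2   0.286 0.344] y [0.101 0.12  0.177 0.371]
side7 0.45 1717 x [0.2   0.246 0.315] y [0.094 0.102 0.164 0.36 ]
side7 0.50 172 x [0.201 0.229 0.303] y [0.092 0.096 0.105 0.166]
```

```bash
python3 - <<'E'
from h import *
from bench import status
o=status.get_obs(); q1=o['joints'][0]; print(o['joints'])
c,s=np.cos(q1),np.sin(q1)
p=o['position']; print("tcp in arm frame",c*p[0]+s*p[1],-s*p[0]+c*p[1])
for cam in("scene7","side7"):
    f=dict(np.load(cam+".npz"));X,u,v=cloud(f['p'],f['d'],f); col=f['p'][v,u].astype(int)
    b=(col[:,2]-col[:,0]>15)&(col.sum(1)<420)&(X[:,2]>.1)&(np.hypot(X[:,0],X[:,1])<.75)
    A=np.stack([c*X[:,0]+s*X[:,1],-s*X[:,0]+c*X[:,1],X[:,2]],1)[b]
    for zl in np.arange(.1,1.1,.06):
        for rl in np.arange(-.1,.75,.1):
            j=(A[:,2]>zl)&(A[:,2]<zl+.06)&(A[:,0]>rl)&(A[:,0]<rl+.1)
            if j.sum()>15: print(cam,"z%.2f r%.2f"%(zl,rl),j.sum(),np.round(np.percentile(A[j,1],[2,98]),3))
E
```

```text
[-4.19045098e-01  3.57588957e-01  1.37970900e+00  5.07649193e-06
  1.40352248e+00 -2.75939297e-01]
tcp in arm frame 0.597342236364193 0.11080168790041917
scene7 z0.10 r0.00 25 [0.526 0.558]
scene7 z0.22 r0.00 292 [-0.082  0.089]
scene7 z0.28 r-0.10 109 [-0.045  0.054]
scene7 z0.28 r0.00 298 [-0.043  0.062]
scene7 z0.40 r0.50 50 [0.14 0.15]
scene7 z0.40 r0.60 159 [0.106 0.15 ]
scene7 z0.46 r0.00 87 [0.246 0.251]
scene7 z0.46 r0.50 100 [0.144 0.15 ]
scene7 z0.46 r0.60 446 [0.114 0.149]
scene7 z0.52 r0.00 46 [0.245 0.251]
scene7 z0.52 r0.10 77 [0.216 0.25 ]
scene7 z0.52 r0.40 84 [0.167 0.172]
scene7 z0.52 r0.50 482 [0.146 0.173]
scene7 z0.52 r0.60 668 [0.067 0.173]
scene7 z0.58 r0.00 31 [0.246 0.251]
scene7 z0.58 r0.10 76 [0.184 0.25 ]
scene7 z0.58 r0.30 28 [0.166 0.172]
scene7 z0.58 r0.40 549 [0.167 0.172]
scene7 z0.58 r0.50 613 [0.167 0.174]
scene7 z0.58 r0.60 630 [0.063 0.174]
side7 z0.10 r0.00 102 [-0.06   0.551]
side7 z0.10 r0.40 17 [0.097 0.254]
side7 z0.10 r0.50 34 [0.111 0.227]
side7 z0.16 r0.00 71 [-0.089  0.227]
side7 z0.22 r-0.10 20 [-0.089  0.183]
side7 z0.22 r0.00 1202 [-0.089  0.181]
side7 z0.28 r-0.10 471 [-0.076  0.182]
side7 z0.28 r0.00 905 [-0.058  0.181]
side7 z0.34 r0.00 37 [0.177 0.184]
side7 z0.34 r0.10 65 [0.176 0.187]
side7 z0.40 r0.00 19 [0.177 0.183]
side7 z0.40 r0.10 94 [0.176 0.191]
side7 z0.40 r0.50 24 [0.072 0.087]
side7 z0.40 r0.60 71 [0.071 0.113]
side7 z0.46 r0.00 44 [0.176 0.183]
side7 z0.46 r0.10 41 [0.177 0.196]
side7 z0.46 r0.50 25 [0.072 0.084]
side7 z0.46 r0.60 133 [0.072 0.109]
side7 z0.52 r0.50 125 [0.049 0.074]
side7 z0.52 r0.60 165 [0.048 0.139]
```

```bash
cat > fk.py <<'E'
import numpy as np
from scipy.optimize import least_squares
D=[(-.2028,.2593,1.5361,.5495,.0001,.2475),(-.38296,.68407,1.10555,.7267,-.1733,.1475),(-.5848,.73518,1.02003,.69999,-.3305,.1436),(-.41905,.35759,1.37971,.5926,-.14257,.25997)]
def f(p,q2,q3): return p[0]+p[1]*np.sin(q2)+p[2]*np.sin(q2+q3), p[3]+p[1]*np.cos(q2)+p[2]*np.cos(q2+q3)
def res(p):
    o=[]
    for q1,q2,q3,x,y,z in D:
        r=np.cos(q1)*x+np.sin(q1)*y; a,b=f(p,q2,q3); o+=[a-r,b-z]
    return o
P=least_squares(res,[0,.4,.4,0]).x
def ik(x,y,z,d=.1108):
    R=np.hypot(x,y); r=np.sqrt(R*R-d*d); q1=np.arctan2(y,x)-np.arctan2(d,r)
    s=least_squares(lambda q:[f(P,*q)[0]-r,f(P,*q)[1]-z],[.3,1.5]).x
    return q1,s[0],s[1],r
if __name__=="__main__":
    print(P,np.abs(res(P)).max())
    for g in [(.4965,.157,.26),(.4965,.157,.135),(.48,.07,.29)]:
        q1,q2,q3,r=ik(*g); print(g,"q",q1,q2,q3,"r",r)
        # elbow & wrist relative to unknown base height z0
        print(" elbow r",P[0]+P[1]*np.sin(q2),"z-rel tool",P[3]+P[1]*np.cos(q2),"+Lt ; wrist",f(P,q2,q3))
        c,s=np.cos(q1),np.sin(q1)
        for L in [(.28,.14),(.31,.19),(.28,.10),(.35,.3)]: print("   lamp",L,"->",np.round((c*L[0]+s*L[1],-s*L[0]+c*L[1]),3))
E
python3 fk.py
```

```text
[-0.08564854  0.53485036  0.5009884  -0.15885023] 0.0037181189299766437
(0.4965, 0.157, 0.26) q 0.09184759441142792 0.19709059430583725 1.5861751796943655 r 0.5088070459417794
 elbow r 0.01908429817806563 z-rel tool 0.36564565646706726 +Lt ; wrist (np.float64(0.5088070459298183), np.float64(0.2599999999404854))
   lamp (0.28, 0.14) -> [0.292 0.114]
   lamp (0.31, 0.19) -> [0.326 0.161]
   lamp (0.28, 0.1) -> [0.288 0.074]
   lamp (0.35, 0.3) -> [0.376 0.267]
(0.4965, 0.157, 0.135) q 0.09184759441142792 0.27425253074075934 1.7534248622305213 r 0.5088070459417794
 elbow r 0.059203634760637086 z-rel tool 0.35601164463154433 +Lt ; wrist (np.float64(0.5088070459417793), np.float64(0.13499999999999993))
   lamp (0.28, 0.14) -> [0.292 0.114]
   lamp (0.31, 0.19) -> [0.326 0.161]
   lamp (0.28, 0.1) -> [0.288 0.074]
   lamp (0.35, 0.3) -> [0.376 0.267]
(0.48, 0.07, 0.29) q -0.08563908989233143 0.11938585518769458 1.6162173016288601 r 0.4722534912523146
 elbow r -0.02194654696919776 z-rel tool 0.3721930434101278 +Lt ; wrist (np.float64(0.4722534905693708), np.float64(0.2899999944014879))
   lamp (0.28, 0.14) -> [0.267 0.163]
   lamp (0.31, 0.19) -> [0.293 0.216]
   lamp (0.28, 0.1) -> [0.27  0.124]
   lamp (0.35, 0.3) -> [0.323 0.329]
```

```bash
python3 - <<'E'
from h import *
f=dict(np.load("scene7.npz"));X,u,v=cloud(f['p'],f['d'],f)
cv2.imwrite("pics/lamp.png",cv2.resize(f['p'][0:240,400:640,::-1],None,fx=2.5,fy=2.5,interpolation=cv2.INTER_NEAREST))
k=(u>430)&(v<230)&(X[:,1]>.05)&(X[:,1]<.6)&(X[:,0]>.2)&(X[:,0]<.45)
for r in range(0,230,12):
    j=k&(abs(v-r)<2)
    # cluster columns
    uu=np.unique(u[j]); 
    if len(uu)==0: continue
    for seg in np.split(uu,np.where(np.diff(uu)>3)[0]+1):
        jj=j&(u>=seg[0])&(u<=seg[-1]); print(r,seg[0],seg[-1],np.round(np.median(X[jj],0),3),np.round(X[jj].min(0),3),np.round(X[jj].max(0),3))
f=dict(np.load("side2.npz"));X,u,v=cloud(f['p'],f['d'],f)
for a,b in[(405,80),(405,150),(350,60),(300,40),(260,30),(443,70),(403,215)]:
    j=(abs(u-a)<3)&(abs(v-b)<3); print((a,b),np.median(X[j],0))
E
```

```text
0 471 524 [0.272 0.146 0.599] [0.201 0.083 0.595] [0.314 0.199 0.601]
12 472 542 [0.278 0.163 0.577] [0.243 0.086 0.572] [0.317 0.239 0.581]
24 473 520 [0.264 0.147 0.552] [0.202 0.089 0.547] [0.314 0.194 0.558]
24 528 543 [0.278 0.23  0.555] [0.272 0.214 0.553] [0.284 0.243 0.557]
24 551 560 [0.282 0.266 0.556] [0.276 0.259 0.554] [0.286 0.275 0.558]
36 474 517 [0.253 0.147 0.527] [0.202 0.094 0.521] [0.311 0.191 0.535]
36 543 581 [0.271 0.284 0.534] [0.252 0.247 0.53 ] [0.281 0.317 0.536]
48 475 516 [0.246 0.148 0.501] [0.201 0.096 0.494] [0.307 0.188 0.51 ]
48 546 592 [0.279 0.299 0.511] [0.202 0.255 0.503] [0.291 0.339 0.514]
60 476 515 [0.237 0.156 0.475] [0.2   0.101 0.466] [0.306 0.201 0.486]
60 526 620 [0.265 0.314 0.487] [0.201 0.211 0.471] [0.29  0.397 0.492]
72 477 632 [0.279 0.286 0.465] [0.203 0.105 0.438] [0.304 0.424 0.472]
84 480 638 [0.297 0.302 0.445] [0.202 0.116 0.412] [0.322 0.441 0.452]
96 477 639 [0.31  0.306 0.424] [0.227 0.132 0.396] [0.334 0.448 0.431]
108 473 639 [0.319 0.308 0.402] [0.238 0.125 0.368] [0.347 0.454 0.41 ]
120 469 639 [0.326 0.31  0.379] [0.
[... 2554 characters left out ...]
9]
228 497 498 [0.232 0.222 0.053] [0.231 0.222 0.048] [0.234 0.224 0.056]
228 516 520 [0.249 0.275 0.073] [0.245 0.27  0.069] [0.253 0.279 0.078]
228 526 533 [0.242 0.301 0.077] [0.216 0.29  0.061] [0.248 0.309 0.083]
228 537 595 [0.246 0.387 0.096] [0.211 0.316 0.067] [0.255 0.44  0.12 ]
228 599 639 [0.219 0.484 0.121] [0.208 0.451 0.098] [0.252 0.526 0.134]
(405, 80) [ 0.7053539  -0.2308766   0.49017994]
(405, 150) [ 0.72101062 -0.2096514   0.36841059]
(350, 60) [ 0.62487635 -0.19616036  0.50446913]
(300, 40) [ 0.54774923 -0.16426371  0.5216705 ]
(260, 30) [ 0.48204927 -0.12985094  0.52478268]
(443, 70) [ 0.76438543 -0.19263837  0.49392749]
(403, 215) [ 0.7310494  -0.21201323  0.24755459]
```

View pics/lamp.png

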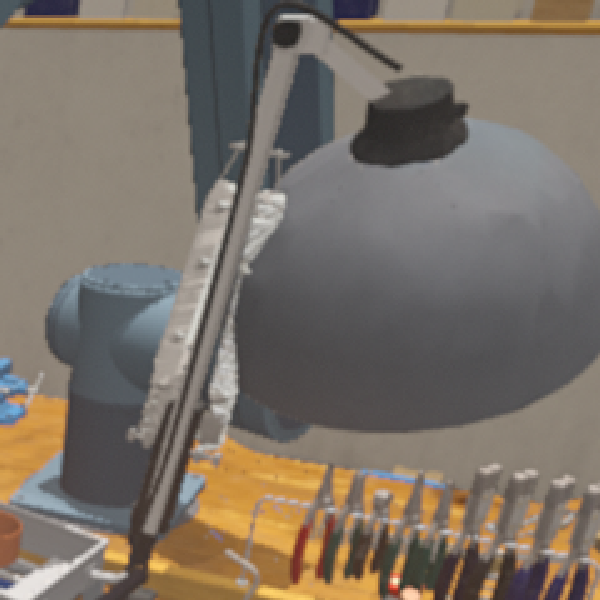

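```bash
python3 - <<'E'
import numpy as np
from scipy.optimize import least_squares
from fk import D
def f(p,q2,q3):
    a=q2+q3; return p[0]+p[1]*np.sin(q2)+p[2]*np.sin(a)+p[4]*np.cos(a), p[3]+p[1]*np.cos(q2)+p[2]*np.cos(a)-p[4]*np.sin(a)
def res(p,free):
    p=np.array(p); 
    if not free: p=np.r_[0,p]
    o=[]
    for q1,q2,q3,x,y,z in D:
        r=np.cos(q1)*x+np.sin(q1)*y; a,b=f(p,q2,q3); o+=[a-r,b-z]
    return o
s=least_squares(res,[.45,.4,0,0],args=(False,)); print(s.x,np.abs(s.fun).max())
s=least_squares(res,[0,.45,.4,0,0],args=(True,)); print(s.x,np.abs(s.fun).max())
for q1,q2,q3,x,y,z in D: print(-np.sin(q1)*x+np.cos(q1)*y)
E
```

```text
[ 0.53353584  0.43681126 -0.06063562  0.11198075] 0.003646785275422171
[-0.06581759  0.53404895  0.50101861 -0.0613683   0.09875978] 0.002184086150642389
0.11077424844304364
0.11079770246213932
0.11083898062907555
0.1108904346840621
```

```bash
cat > arm.py <<'E'
from h import *
from scipy.optimize import least_squares
from fk import D
def f(p,q2,q3):
    a=q2+q3; return p[0]*np.sin(q2)+p[1]*np.sin(a)+p[3]*np.cos(a), p[2]+p[0]*np.cos(q2)+p[1]*np.cos(a)-p[3]*np.sin(a)
P=[0.53353584,0.43681126,-0.06063562,0.11198075]
LT=.343
def ik(x,y,z,d=.1108):
    R=np.hypot(x,y); r=np.sqrt(R*R-d*d); q1=np.arctan2(y,x)-np.arctan2(d,r)
    s=least_squares(lambda q:[f(P,*q)[0]-r,f(P,*q)[1]-z],[.3,1.5]).x
    return q1,s[0],s[1],r
def toarm(X,q1):
    c,s=np.cos(q1),np.sin(q1); return np.stack([c*X[:,0]+s*X[:,1],-s*X[:,0]+c*X[:,1],X[:,2]],1)
def fore(A,r,z,a): # -> t back along forearm, n up-normal, l lateral
    dr=A[:,0]-r; dz=A[:,2]-(z+LT)
    return np.stack([-(dr*np.sin(a)+dz*np.cos(a)), -dr*np.cos(a)+dz*np.sin(a), A[:,1]],1)
E
python3 - <<'E'
from arm import *
F=[]
for i,k in((0,"0"),(1,"2"),(2,"4"),(3,"7")):
    q1,q2,q3,x,y,z=D[i]; r=np.cos(q1)*x+np.sin(q1)*y
    for cam in("scene","side"):
        g=dict(np.load(cam+k+".npz")); X,u,v=cloud(g['p'],g['d'],g)
        A=toarm(X,q1); W=fore(A,r,z,q2+q3)
        m=(W[:,0]>-.07)&(W[:,0]<.6)&(abs(W[:,1])<.2)&(W[:,2]>-.0)&(W[:,2]<.2)&(A[:,2]>.3)
        W=W[m]; F.append(W)
        print(cam,k,m.sum())
        for t in np.arange(-.07,.6,.06):
            j=(W[:,0]>t)&(W[:,0]<t+.06)
            if j.sum()>10: print("  t%.2f"%t,j.sum(),"n",np.round(np.percentile(W[j,1],[1,50,99]),3),"l",np.round(np.percentile(W[j,2],[1,50,99]),3))
E
```

```text
scene 0 7111
  t-0.07 5463 n [-0.192 -0.046  0.026] l [0.055 0.132 0.173]
  t-0.01 728 n [-0.103 -0.019  0.017] l [0.144 0.171 0.174]
  t0.05 471 n [-0.048 -0.024  0.003] l [0.168 0.17  0.172]
  t0.11 263 n [-0.047 -0.032 -0.013] l [0.168 0.17  0.172]
  t0.17 73 n [-0.046 -0.037 -0.027] l [0.168 0.17  0.171]
  t0.35 110 n [-0.195 -0.115 -0.078] l [0.179 0.185 0.199]
side 0 4097
  t-0.07 3144 n [-0.198 -0.113 -0.028] l [0.049 0.077 0.112]
  t-0.01 699 n [-0.17  -0.079 -0.034] l [0.047 0.078 0.103]
  t0.23 11 n [-0.2   -0.198 -0.186] l [0.193 0.198 0.2  ]
  t0.35 201 n [-0.199 -0.191 -0.179] l [0.175 0.18  0.198]
  t0.41 42 n [-0.2   -0.196 -0.19 ] l [0.174 0.178 0.181]
scene 2 14819
  t-0.07 4578 n [-0.183 -0.048  0.038] l [0.058 0.141 0.174]
  t-0.01 2212 n [-0.152  0.003  0.042] l [0.058 0.17  0.175]
  t0.05 1821 n [-0.046  0.012  0.041] l [0.059 0.169 0.173]
  t0.11 1630 n [-0.045  0.012  0.04 ] l [0.059 0.169 0.172]
  t0.17 1560 n [-0.043  0.024  0.05 ] l [0.066 0.167 0.172]
  t0.23 1491 n [-0.031  0.03   0.06 ] l [0.079 0.163 0.169]
  t0.29 676 n [-0.015  0.02   0.051] l [0.162 0
[... 2356 characters left out ...]
3 -0.03  -0.005] l [0.166 0.169 0.173]
  t0.11 424 n [-0.052 -0.035 -0.016] l [0.167 0.169 0.172]
  t0.17 160 n [-0.051 -0.039 -0.027] l [0.166 0.17  0.172]
  t0.23 11 n [-0.045 -0.041 -0.039] l [0.146 0.152 0.154]
  t0.35 343 n [-0.184 -0.119 -0.07 ] l [0.18  0.191 0.2  ]
  t0.41 72 n [-0.199 -0.186 -0.161] l [0.178 0.19  0.199]
side 7 7251
  t-0.07 4789 n [-0.198 -0.104 -0.009] l [0.048 0.08  0.153]
  t-0.01 1497 n [-0.19  -0.051 -0.017] l [0.046 0.055 0.092]
  t0.05 259 n [-0.05  -0.044 -0.032] l [0.048 0.051 0.055]
  t0.35 77 n [-0.189 -0.17  -0.16 ] l [0.177 0.187 0.199]
  t0.41 454 n [-0.199 -0.184 -0.163] l [0.175 0.18  0.199]
  t0.47 172 n [-0.2   -0.193 -0.178] l [0.175 0.179 0.182]
```

```bash
python3 - <<'E'
from arm import *
g=dict(np.load("scene7.npz")); X,u,v=cloud(g['p'],g['d'],g)
col=g['p'][v,u].astype(int)
m=(u>455)&(v<110)&(X[:,0]>.262)&(X[:,0]<.4)&(X[:,1]>.12)&(X[:,1]<.45)&(X[:,2]>.4)
L=X[m]; 
print(len(L),L[L[:,2]>.59].mean(0), L[:,2].max())
# add synthetic pole top (image cut at row 0)
top=np.array([[.316,.195,z] for z in(.60,.61,.615)]+[[.316-.0,.205,.605]]); L=np.r_[L,top]
for lx,name in((0,"mid"),(.025,"+25")):
  for dz in(0,.010):
    for th in(0,.1,.2,.3,.5):
        ang=.089+th; yl=-.085+.202*np.cos(ang); zl=.112+.202*np.sin(ang)
        psi=np.radians(-8.2); x=.48+np.cos(psi)*lx-np.sin(psi)*yl; y=.042+np.sin(psi)*lx+np.cos(psi)*yl; z=zl-.002+dz
        q1,q2,q3,r=ik(x,y,z); W=fore(toarm(L,q1),r,z,q2+q3)
        j=(W[:,0]>-.1)&(W[:,0]<.45)
        # box forearm n>-.048 (t<.2), l<.174
        ov=np.maximum(np.maximum(-.048-W[j,1], W[j,2]-.174), 0)
        full=np.maximum(np.maximum(-.048-W[j,1], W[j,2]-.174), .05-W[j,2]); i=np.argmin(full)
        print(name,dz,th,"pose %.3f %.3f %.3f q1 %.3f q2 %.3f q3 %.3f"%(x,y,z,q1,q2,q3),"min sep %.3f"%full[i],"at tnl",np.round(W[j][i],3),"lat min",W[j][:,2].min())
E
```

```text
8545 [0.29044323 0.16283541 0.59572058] 0.6006700997330606
mid 0 0 pose 0.497 0.157 0.128 q1 0.092 q2 0.351 q3 1.734 min sep -0.057 at tnl [0.246 0.009 0.117] lat min 0.0942975991551886
mid 0 0.1 pose 0.496 0.154 0.148 q1 0.087 q2 0.322 q3 1.719 min sep -0.051 at tnl [0.236 0.003 0.118] lat min 0.09582553078939816
mid 0 0.2 pose 0.495 0.150 0.168 q1 0.077 q2 0.293 q3 1.704 min sep -0.043 at tnl [ 0.226 -0.005  0.121] lat min 0.09844272279850622
mid 0 0.3 pose 0.495 0.143 0.187 q1 0.064 q2 0.265 q3 1.690 min sep -0.036 at tnl [ 0.218 -0.012  0.125] lat min 0.10213213547307316
mid 0 0.5 pose 0.492 0.124 0.222 q1 0.027 q2 0.212 q3 1.665 min sep -0.019 at tnl [ 0.205 -0.029  0.136] lat min 0.11260909780507604
mid 0.01 0 pose 0.497 0.157 0.138 q1 0.092 q2 0.337 q3 1.725 min sep -0.054 at tnl [0.241 0.006 0.117] lat min 0.0942975991551886
mid 0.01 0.1 pose 0.496 0.154 0.158 q1 0.087 q2 0.309 q3 1.709 min sep -0.047 at tnl [ 0.231 -0.001  0.118] lat min 0.09582553078939816
mid 0.01 0.2 pose 0.495 0.150 0.178 q1 0.077 q2 0.281 q3 1.694 min sep -0.039 at tnl [ 0.222 -0.009  0.121] lat min 0.0
[... 924 characters left out ...]
min 0.11487777079223588
+25 0.01 0 pose 0.521 0.153 0.138 q1 0.081 q2 0.372 q3 1.671 min sep -0.047 at tnl [ 0.263 -0.001  0.12 ] lat min 0.09741199337801404
+25 0.01 0.1 pose 0.521 0.151 0.158 q1 0.076 q2 0.345 q3 1.655 min sep -0.041 at tnl [ 0.253 -0.007  0.121] lat min 0.09887162083952937
+25 0.01 0.2 pose 0.520 0.146 0.178 q1 0.067 q2 0.318 q3 1.640 min sep -0.034 at tnl [ 0.245 -0.014  0.124] lat min 0.1013707897893879
+25 0.01 0.3 pose 0.519 0.139 0.197 q1 0.055 q2 0.292 q3 1.626 min sep -0.026 at tnl [ 0.238 -0.022  0.128] lat min 0.10489170680542231
+25 0.01 0.5 pose 0.517 0.121 0.232 q1 0.019 q2 0.242 q3 1.600 min sep -0.010 at tnl [ 0.227 -0.038  0.138] lat min 0.11487777079223588
```

```bash
python3 - <<'E'
from arm import *
for cam in("scene0","scene7","side0","side4"):
    g=dict(np.load(cam+".npz")); X,u,v=cloud(g['p'],g['d'],g); col=g['p'][v,u].astype(int)
    m=(X[:,0]>.24)&(X[:,0]<.36)&(X[:,1]>.08)&(X[:,1]<.30)&(X[:,2]>.35)&(col[:,2]-col[:,0]<10)
    print(cam)
    for z in np.arange(.36,.62,.02):
        j=m&(abs(X[:,2]-z)<.01)
        # lamp pole: 
        if j.sum()>3:
            print("  z%.2f"%z,j.sum(),"x",np.round(np.percentile(X[j,0],[1,50,99]),3),"y",np.round(np.percentile(X[j,1],[1,10,50,99]),3))
E
```

```text
scene0
  z0.36 696 x [0.266 0.325 0.352] y [0.126 0.145 0.224 0.299]
  z0.38 736 x [0.266 0.321 0.35 ] y [0.13  0.148 0.223 0.298]
  z0.40 745 x [0.265 0.316 0.345] y [0.133 0.152 0.225 0.298]
  z0.42 779 x [0.277 0.308 0.338] y [0.136 0.154 0.228 0.298]
  z0.44 806 x [0.25  0.294 0.326] y [0.141 0.16  0.226 0.299]
  z0.46 615 x [0.242 0.289 0.311] y [0.147 0.173 0.246 0.299]
  z0.48 482 x [0.242 0.283 0.303] y [0.154 0.173 0.254 0.299]
  z0.50 363 x [0.245 0.283 0.307] y [0.17  0.174 0.266 0.299]
  z0.52 378 x [0.264 0.286 0.308] y [0.169 0.174 0.268 0.299]
  z0.54 406 x [0.244 0.275 0.311] y [0.168 0.177 0.249 0.299]
  z0.56 348 x [0.273 0.288 0.314] y [0.167 0.177 0.214 0.274]
  z0.58 330 x [0.278 0.298 0.315] y [0.168 0.174 0.199 0.243]
  z0.60 75 x [0.299 0.309 0.327] y [0.152 0.176 0.192 0.214]
scene7
  z0.36 702 x [0.264 0.324 0.352] y [0.126 0.145 0.224 0.299]
  z0.38 739 x [0.266 0.322 0.35 ] y [0.129 0.148 0.225 0.299]
  z0.40 742 x [0.268 0.316 0.345] y [0.133 0.152 0.225 0.299]
  z0.42 776 x [0.273 0.308 0.337] y [0.136 0.155 0.228 0.299]
  z0.44 804 x [0.254 0.294 0.327]
[... 453 characters left out ...]
97 0.242]
  z0.60 87 x [0.25  0.308 0.317] y [0.083 0.114 0.188 0.213]
side0
  z0.36 600 x [0.241 0.3   0.352] y [0.121 0.127 0.191 0.294]
  z0.38 622 x [0.241 0.301 0.349] y [0.125 0.131 0.196 0.295]
  z0.40 613 x [0.241 0.299 0.345] y [0.127 0.133 0.201 0.294]
  z0.42 609 x [0.242 0.298 0.337] y [0.132 0.137 0.208 0.295]
  z0.44 594 x [0.241 0.291 0.326] y [0.135 0.141 0.199 0.296]
  z0.46 492 x [0.241 0.287 0.311] y [0.142 0.162 0.214 0.298]
  z0.48 256 x [0.242 0.282 0.304] y [0.15  0.162 0.169 0.293]
  z0.50 83 x [0.269 0.284 0.304] y [0.163 0.165 0.169 0.183]
side4
  z0.36 219 x [0.302 0.326 0.347] y [0.081 0.193 0.223 0.267]
  z0.38 62 x [0.317 0.329 0.339] y [0.081 0.215 0.232 0.25 ]
```

Call:
drive_tool --pt "-0.005 -0.01 -0.015 8" --pt "-0.016 -0.033 -0.03 16" --pt "-0.03 -0.061 -0.04 24.4" --pt "-0.044 -0.09 -0.045 32.8" --pt "-0.058 -0.119 -0.045 41.2" --pt "-0.072 -0.148 -0.045 49.6" --pt "-0.086 -0.177 -0.045 58" --pt "-0.1 -0.206 -0.045 66.4" --pt "-0.114 -0.235 -0.045 74.8" --pt "-0.126 -0.26 -0.045 83.2" --pt "-0.134 -0.275 -0.045 90" --pt "-0.138 -0.283 -0.045 90" --fingers 0.04

```text
t: 11.1
position: [0.4931, 0.1592, 0.298]
ee_rot: [-0.001, -0.655, 0.756, 0.001]
wrist_force: [-0.4, -0.6, 0.8]
opening: 0.465
```

```bash
python3 - <<'E'
from bench import status, eyes, robot
from fit import *
o=status.get_obs(); print(o)
for n in ("scene","wrist","side"):
    p,d=eyes.capture(n); c=eyes.camera_params(n); cv2.imwrite(f"pics/{n}8.png",p[:,:,::-1]); np.savez(f"{n}8.npz",p=p,d=d,**c)
E
```

```text
{'t': 11.1, 'joints': array([9.66184046e-02, 1.73775929e-01, 1.52215414e+00, 2.62796359e-04,
       1.44943400e+00, 1.80972386e+00]), 'dq': array([ 0.14648886, -0.0006734 , -0.00963677, -0.01332472, -0.0022976 ,
        0.03023339]), 'tau': array([ -0.18029416, -40.93982577, -30.0418067 ,   0.13847594,
         0.06073174,   1.21284697]), 'position': array([0.49312596, 0.15920142, 0.29796899]), 'ee_rot': array([-0.00146182, -0.6550327 ,  0.75559817,  0.00119832]), 'wrist_force': array([-0.35117145, -0.61942135,  0.81725904]), 'wrist_torque': array([ 0.05749298,  0.01154432, -0.01067314]), 'opening': 0.4650548121863954}
```

View pics/scene8.png

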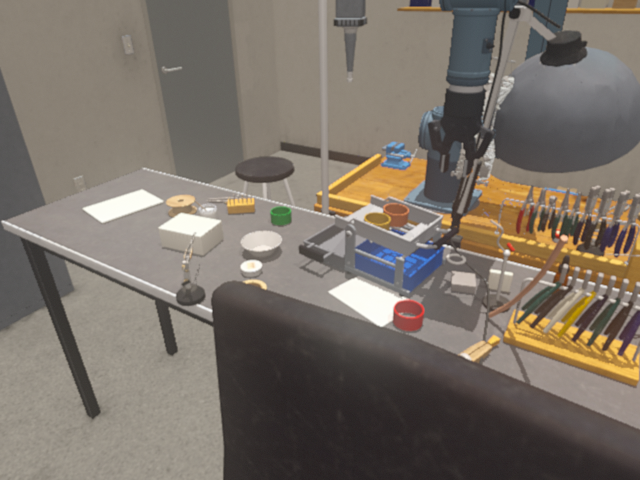

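View pics/wrist8.png

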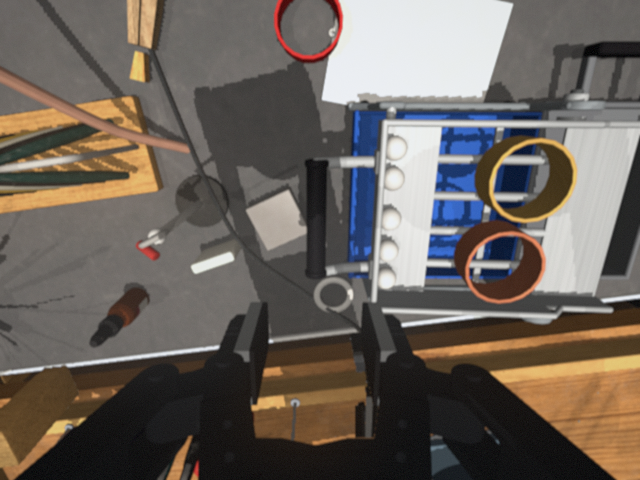

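View pics/side8.png

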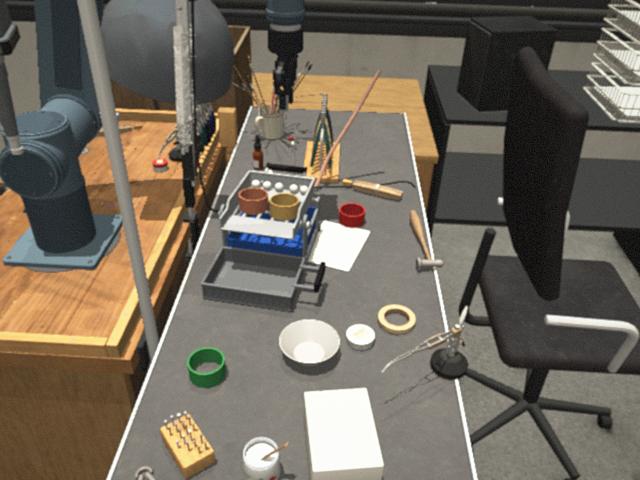

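```bash
python3 - <<'E'
from fit import *
f=dict(np.load("wrist8.npz"));X,u,v=cloud(f['p'],f['d'],f)
g=np.array([.48,.042,np.radians(-8.2)]); q=inv(g,X[:,:2])
b=(abs(q[:,0])<.042)&(abs(q[:,1]-.116)<.02)&(X[:,2]>.12)&(X[:,2]<.16)
print(b.sum(),np.percentile(q[b,1],[1,50,99]),X[b,2].max(),np.percentile(X[b,2],[50,98]))
r=cv2.minAreaRect(X[b,:2].astype(np.float32)); print(r)
j=b&(X[:,2]>.134); print(np.median(q[j],0), np.median(X[j],0))
w=(abs(abs(q[:,0])-.076)<.01)&(q[:,1]>-.06)&(q[:,1]<.05)&(X[:,2]>.138)&(X[:,2]<.16)
for s in(1,-1):
    k=w&(q[:,0]*s>0); print(s,k.sum(),np.polyfit(q[k,1],q[k,0],1) if k.sum()>10 else 0)
import numpy as np
from arm import *
print(ik(.4931,.1592,.298))
E
```

```text
2083 [0.09944379 0.11565786 0.12377248] 0.14050086425614428 [0.13715908 0.13941956]
((0.4956648349761963, 0.15075550973415375), (0.028663428500294685, 0.08396950364112854), 81.15879821777344)
[0.00267599 0.11575533] [0.49937748 0.15646375 0.13750833]
1 1273 [0.0325791  0.07767266]
-1 990 [ 0.00017356 -0.0736048 ]
(np.float64(0.09679434925959743), np.float64(0.16487715928703622), np.float64(1.535926787380974), np.float64(0.5061774491223409))
```

Call:
drive_tool --pt "0 -0.01 0.01 0" --pt "0 -0.02 0.02 0" --pt "0 -0.022 0.03 0" --pt "0 -0.022 0.03 0" --pt "0 -0.022 0.03 0"

```text
t: 11.75
position: [0.5163, 0.1543, 0.269]
ee_rot: [-0.001, -0.655, 0.756, 0.001]
wrist_force: [0.6, -0.3, 0.1]
opening: 0.468
```

```bash
cat > st.py <<'E'
from bench import status
import numpy as np
np.set_printoptions(precision=4,suppress=True)
for i in range(1):
    o=status.get_obs()
    for k in('t','position','ee_rot','joints','tau','wrist_force','opening'): print(k,o[k])
E
python3 st.py
python3 - <<'E'
from arm import *
print(ik(.5183,.1534,.272))
E
```

```text
t 11.75
position [0.5163 0.1543 0.269 ]
ee_rot [-0.0007 -0.6545  0.756   0.0005]
joints [0.0833 0.2265 1.5262 0.     1.3907 1.7977]
tau [ -0.1939 -42.2683 -29.0826  -0.0143  -0.0293  -0.0071]
wrist_force [ 0.6162 -0.2787  0.091 ]
opening 0.46844237552046464
(np.float64(0.08130364852558097), np.float64(0.22479499100478437), np.float64(1.5238122731271069), np.float64(0.5290461322039884))
```

Call:
drive_tool --pt "0 0 0.003 0" --pt "0 0 0.006 0" --pt "0 0 0.009 0" --pt "0 0 0.012 0" --pt "0 0 0.015 0" --pt "0 0 0.015 0"

```text
t: 12.35
position: [0.5161, 0.1547, 0.2543]
ee_rot: [-0.0, -0.655, 0.756, 0.0]
wrist_force: [0.7, 0.1, 0.1]
opening: 0.468
```

```bash
python3 st.py
```

```text
t 12.35
position [0.5161 0.1547 0.2543]
ee_rot [-0.0004 -0.6548  0.7558  0.0003]
joints [ 0.0842  0.235   1.5514 -0.      1.3561  1.798 ]
tau [  0.0035 -43.3857 -29.2174   0.0007  -0.0793  -0.0002]
wrist_force [0.6613 0.0808 0.12  ]
opening 0.4678923671154888
```

Call:
drive_tool --pt "0 0 0.003 0" --pt "0 0 0.006 0" --pt "0 0 0.009 0" --pt "0 0 0.012 0" --pt "0 0 0.012 0"

```text
t: 12.85
position: [0.5161, 0.1547, 0.2422]
ee_rot: [-0.0, -0.655, 0.756, 0.0]
wrist_force: [-0.1, -0.1, 0.6]
opening: 0.469
```

```bash
python3 st.py; python3 - <<'E'
from bench import eyes
import cv2,numpy as np
p,d=eyes.capture("scene"); np.savez("scene9.npz",p=p,d=d,**eyes.camera_params("scene")); cv2.imwrite("pics/scene9.png",cv2.resize(p[0:200,380:640,::-1],None,fx=3,fy=3))
E
```

```text
t 12.85
position [0.5161 0.1547 0.2422]
ee_rot [-0.0005 -0.6547  0.7559  0.0003]
joints [0.0841 0.2434 1.5705 0.     1.3288 1.798 ]
tau [ -0.0055 -43.5356 -28.9101   0.0004  -0.0806   0.    ]
wrist_force [-0.065  -0.0575  0.6096]
opening 0.4687143330894088
```

View pics/scene9.png

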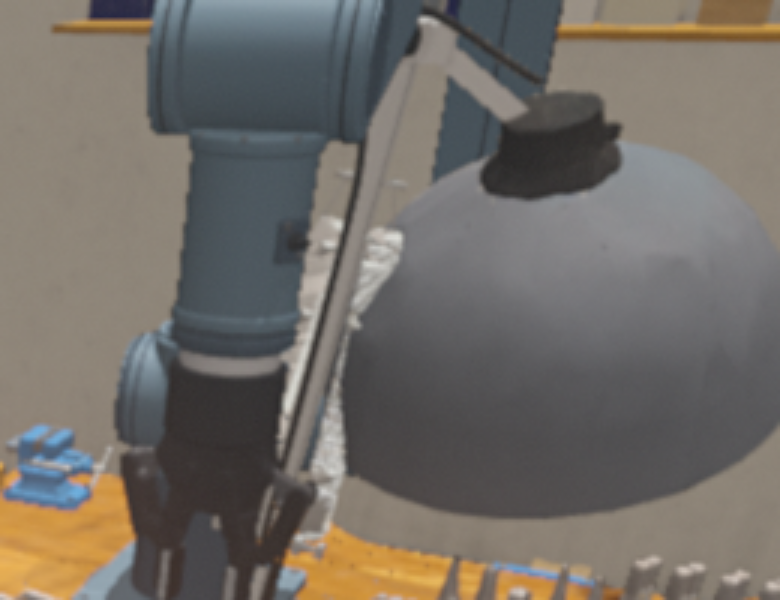

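Call:
drive_tool --pt "0 0 0.003 0" --pt "0 0 0.006 0" --pt "0 0 0.009 0" --pt "0 0 0.012 0" --pt "0 0 0.012 0"

```text
t: 13.4
position: [0.5161, 0.1547, 0.2302]
ee_rot: [-0.0, -0.655, 0.756, 0.0]
wrist_force: [-0.8, -0.1, 0.1]
opening: 0.464
```

```bash
python3 st.py
```

```text
t 13.4
position [0.5161 0.1547 0.2302]
ee_rot [-0.0004 -0.6547  0.7559  0.0003]
joints [0.0841 0.2522 1.5891 0.     1.3014 1.798 ]
tau [ -0.0091 -43.7151 -28.5842   0.0004  -0.082   -0.    ]
wrist_force [-0.7978 -0.053   0.145 ]
opening 0.4643752506360908
```

Call:
drive_tool --pt "0 0 0.003 0" --pt "0 0 0.006 0" --pt "0 0 0.009 0" --pt "0 0 0.012 0" --pt "0 0 0.012 0"

```text
t: 13.9
position: [0.5161, 0.1547, 0.2182]
ee_rot: [-0.0, -0.655, 0.756, 0.0]
wrist_force: [-0.3, -0.5, -0.6]
opening: 0.471
```

```bash
python3 st.py; python3 - <<'E'
from bench import eyes
import cv2,numpy as np
p,d=eyes.capture("scene"); np.savez("scene10.npz",p=p,d=d,**eyes.camera_params("scene")); cv2.imwrite("pics/scene10.png",cv2.resize(p[0:200,380:640,::-1],None,fx=3,fy=3))
E
```

```text
t 13.9
position [0.5161 0.1547 0.2182]
ee_rot [-0.0004 -0.6547  0.7558  0.0003]
joints [ 0.0841  0.2615  1.6071 -0.      1.274   1.798 ]
tau [ -0.0116 -43.9026 -28.2369   0.0002  -0.0836   0.    ]
wrist_force [-0.305  -0.4995 -0.621 ]
opening 0.4709564745201258
```

View pics/scene10.png

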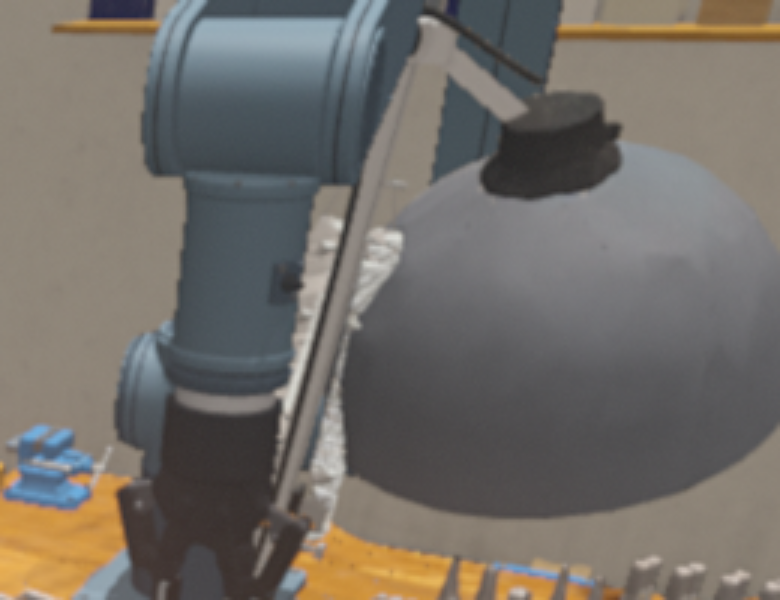

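Call:
drive_tool --pt "0 0 0.004 0" --pt "0 0 0.008 0" --pt "0 0 0.012 0" --pt "0 0 0.016 0" --pt "0 0 0.02 0" --pt "0 0 0.02 0"

```text
t: 14.55
position: [0.516, 0.1547, 0.198]
ee_rot: [-0.001, -0.655, 0.756, 0.0]
wrist_force: [0.5, -0.7, -1.2]
opening: 0.468
```

```bash
python3 st.py
```

```text
t 14.55
position [0.516  0.1547 0.198 ]
ee_rot [-0.0006 -0.6547  0.7559  0.0004]
joints [ 0.0841  0.2786  1.6361 -0.      1.2283  1.798 ]
tau [ -0.0185 -44.253  -27.6132   0.0005  -0.114   -0.0001]
wrist_force [ 0.4582 -0.6646 -1.2474]
opening 0.4684236360550823
```

Call:
drive_tool --pt "0 0 0.004 0" --pt "0 0 0.008 0" --pt "0 0 0.012 0" --pt "0 0 0.016 0" --pt "0 0 0.02 0" --pt "0 0 0.02 0"

```text
t: 15.15
position: [0.516, 0.1547, 0.1781]
ee_rot: [-0.001, -0.655, 0.756, 0.0]
wrist_force: [0.9, -0.4, -0.4]
opening: 0.467
```

```bash
python3 st.py; python3 - <<'E'
from bench import eyes
from fit import *
p,d=eyes.capture("wrist"); c=eyes.camera_params("wrist"); np.savez("wrist11.npz",p=p,d=d,**c); cv2.imwrite("pics/wrist11.png",p[:,:,::-1])
X,u,v=cloud(p,d,c)
g=np.array([.48,.042,np.radians(-8.2)]); q=inv(g,X[:,:2])
b=(abs(q[:,0])<.042)&(abs(q[:,1]-.116)<.02)&(X[:,2]>.134)&(X[:,2]<.15)
print(b.sum(),np.percentile(q[b,1],[1,50,99]),X[b,2].max())
E
```

```text
t 15.15
position [0.516  0.1547 0.1781]
ee_rot [-0.0005 -0.6547  0.7559  0.0004]
joints [0.0841 0.2972 1.6631 0.     1.1826 1.798 ]
tau [ -0.0235 -44.6308 -26.9367   0.0003  -0.1173  -0.0001]
wrist_force [ 0.8791 -0.3642 -0.378 ]
opening 0.4673493395358764
3825 [0.10993685 0.11689729 0.12390279] 0.1409812022130669
```

View pics/wrist11.png

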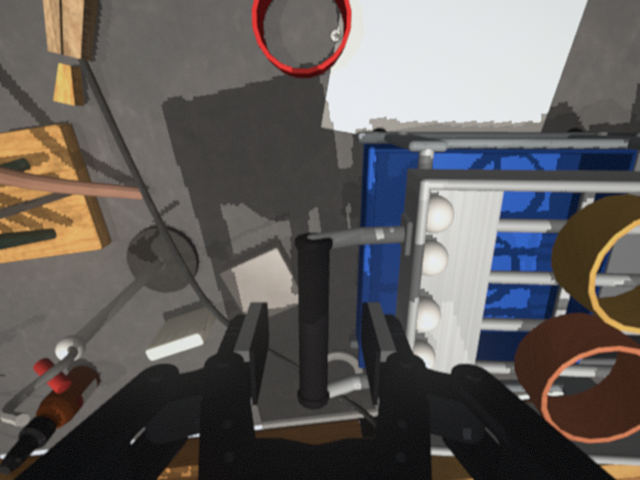

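Call:
drive_tool --pt "0 0 0.006 0" --pt "0 0 0.013 0" --pt "0 0 0.02 0" --pt "0 0 0.027 0" --pt "0 0 0.034 0" --pt "0 0 0.04 0" --pt "0 0 0.043 0" --pt "0 0 0.043 0"

```text
t: 16.0
position: [0.5162, 0.1547, 0.1353]
ee_rot: [-0.0, -0.655, 0.756, 0.0]
wrist_force: [0.5, 0.6, 0.9]
opening: 0.47
```

Call:
drive_tool --pt "0 0 0 0" --pt "0 0 0 0" --pt "0 0 0 0" --pt "0 0 0 0" --pt "0 0 0 0" --pt "0 0 0 0" --fingers 0 --newtons 30

```text
t: 16.6
position: [0.5168, 0.1552, 0.1362]
ee_rot: [0.001, -0.655, 0.756, -0.0]
wrist_force: [0.3, 4.4, 2.2]
opening: 0.174
```

```bash
python3 st.py; python3 - <<'E'
from bench import eyes
from fit import *
for n in("side","scene"):
    p,d=eyes.capture(n); cv2.imwrite(f"pics/{n}12.png",cv2.resize((p[120:320,150:350] if n=="side" else p[150:310,280:480])[:,:,::-1],None,fx=3,fy=3))
E
```

```text
t 16.6
position [0.5168 0.1552 0.1362]
ee_rot [ 0.0007 -0.6547  0.7559 -0.    ]
joints [0.0844 0.3414 1.7144 0.0008 1.0847 1.798 ]
tau [ -2.3281 -44.0131 -23.8618  -1.4007   0.2259  -0.0346]
wrist_force [0.3155 4.4148 2.154 ]
opening 0.1743768722005104
```

View pics/side12.png

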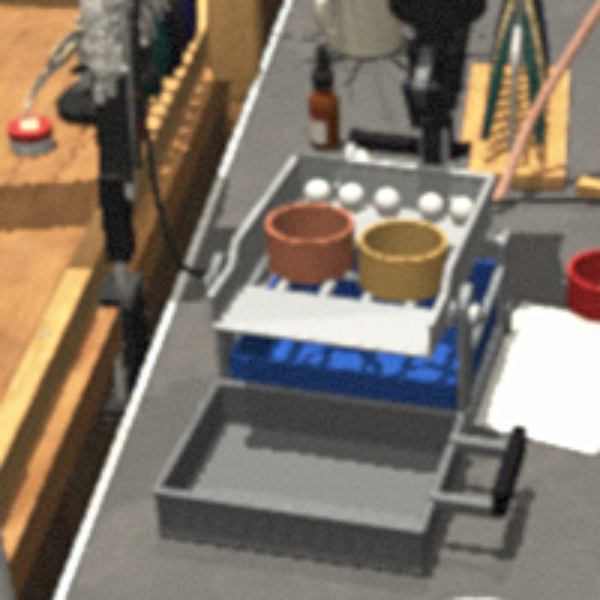

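Call:
drive_tool --pt "0.0003 0 -0.004 0" --pt "0.0008 0 -0.008 0" --pt "0.0014 0 -0.012 0" --pt "0.002 0 -0.016 0" --pt "0.0028 0 -0.02 0" --pt "0.0036 0 -0.024 0" --pt "0.0045 0 -0.028 0" --pt "0.0054 0 -0.0315 0" --pt "0.0062 0 -0.035 0" --pt "0.007 0 -0.0375 0" --pt "0.0076 0 -0.0396 0" --pt "0.0076 0 -0.0396 0"

```text
t: 17.9
position: [0.5157, 0.1482, 0.1753]
ee_rot: [0.001, -0.655, 0.756, 0.001]
wrist_force: [2.1, 8.6, -1.8]
opening: 0.173
```

```bash
cat > look.py <<'E'
import sys
from bench import eyes,status
from fit import *
k=sys.argv[1]; o=status.get_obs(); print(o['t'],o['position'],o['wrist_force'],o['tau'][:3],o['opening'])
a,b=None,None
p,d=eyes.capture("side"); np.savez(f"side{k}.npz",p=p,d=d,**eyes.camera_params("side")); a=cv2.resize(p[150:310,190:350],(400,400),interpolation=cv2.INTER_CUBIC)
p2,d2=eyes.capture("scene"); np.savez(f"scene{k}.npz",p=p2,d=d2,**eyes.camera_params("scene")); b=cv2.resize(p2[170:330,290:450],(400,400),interpolation=cv2.INTER_CUBIC)
cv2.imwrite(f"pics/look{k}.png",np.hstack([a,b])[:,:,::-1])
E
python3 look.py 13
```

```text
17.9 [0.51569986 0.14823953 0.17527534] [ 2.08773095  8.58285209 -1.8171623 ] [ -3.50155637 -45.31372905 -25.82511127] 0.17269949033073567
```

View pics/look13.png

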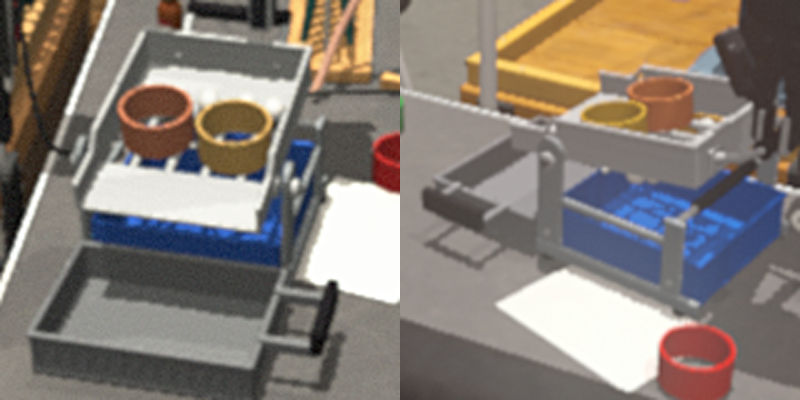

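Call:
drive_tool --pt "-0.0005 0 0 0" --pt "-0.001 0 0 0" --pt "-0.001 0 0 0" --pt "-0.001 0 0 0"

```text
t: 18.4
position: [0.5157, 0.1484, 0.175]
ee_rot: [0.0, -0.655, 0.756, 0.0]
wrist_force: [2.5, 4.8, -3.1]
opening: 0.173
```

```bash
python3 look.py 14; python3 - <<'E'
from bench import eyes
import cv2,numpy as np
p,d=eyes.capture("wrist"); cv2.imwrite("pics/wrist14.png",p[:,:,::-1])
E
```

```text
18.4 [0.51569739 0.14839425 0.17502683] [ 2.5452933   4.75475672 -3.05362576] [ -1.7978457  -45.69105506 -25.99587142] 0.17285057401018517
```

View pics/look14.png

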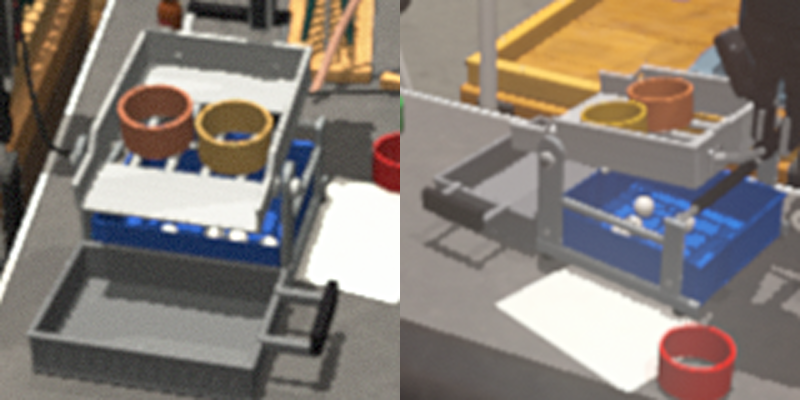

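View pics/wrist14.png

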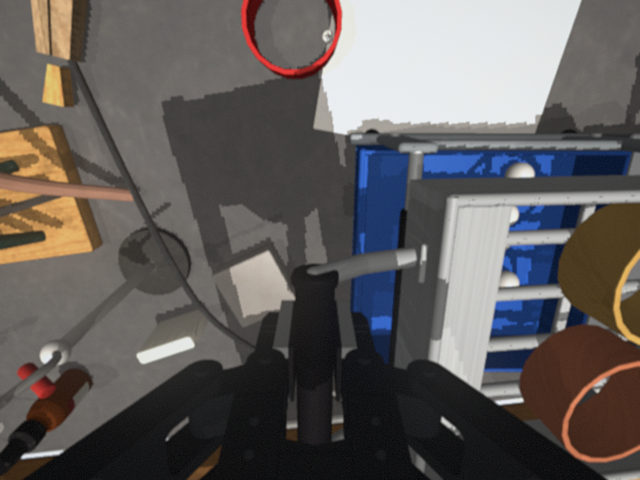

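Call:
drive_tool --pt "0 0 0 0" --pt "0 0 0 0" --pt "0 0 0 0" --pt "0 0 0 0" --pt "0 0 0 0"

```text
t: 19.05
position: [0.5157, 0.1484, 0.1751]
ee_rot: [0.0, -0.655, 0.756, 0.0]
wrist_force: [2.8, 3.9, -3.3]
opening: 0.173
```

```bash
python3 - <<'E'
from bench import eyes
import cv2,numpy as np
p,d=eyes.capture("side"); a=cv2.resize(p[170:260,215:335],(800,600),interpolation=cv2.INTER_CUBIC); cv2.imwrite("pics/s15.png",a[:,:,::-1])
p,d=eyes.capture("scene"); a=cv2.resize(p[190:300,340:460],(654,600),interpolation=cv2.INTER_CUBIC); cv2.imwrite("pics/c15.png",a[:,:,::-1])
E
```

```text
(no output)
```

View pics/s15.png

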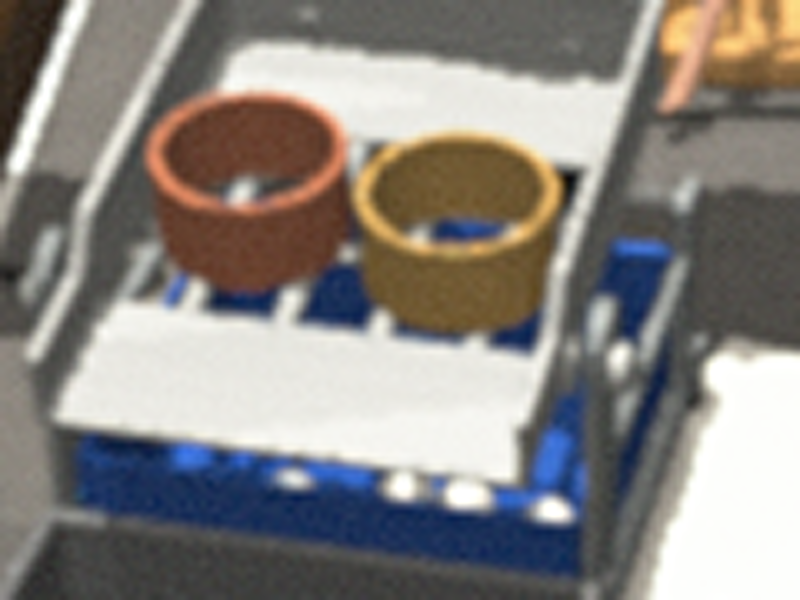

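View pics/c15.png

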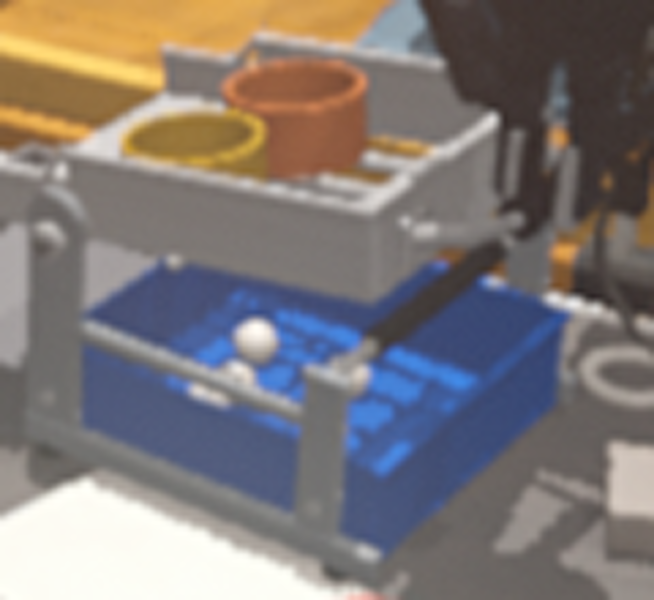

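```bash
python3 - <<'E'
from bench import eyes
from fit import *
g=np.array([.48,.042,np.radians(-8.2)])
for n in("side","scene"):
    p,d=eyes.capture(n); c=eyes.camera_params(n); X,u,v=cloud(p,d,c); col=p[v,u].astype(int)
    q=inv(g,X[:,:2])
    m=(abs(q[:,0])<.088)&(q[:,1]>-.1)&(q[:,1]<.082)&(X[:,2]>.008)&(X[:,2]<.05)&(col.min(1)>120)&(col.max(1)-col.min(1)<60)
    I=np.zeros((480,640),np.uint8); I[v[m],u[m]]=1
    k,lab,st,ce=cv2.connectedComponentsWithStats(I)
    for i in range(1,k):
        if st[i,4]>4:
            j=m&(lab[v,u]==i); print(n,np.round(ce[i]),st[i,4],np.round(np.median(q[j],0),3),np.round(np.median(X[j,2]),3))
E
```

```text
side [256. 215.] 6 [-0.069  0.076] 0.013
side [270. 218.] 6 [-0.034  0.076] 0.011
side [259. 241.] 9 [-0.028 -0.045] 0.026
side [276. 243.] 27 [ 0.01 -0.04] 0.025
side [284. 244.] 26 [ 0.031 -0.041] 0.024
side [297. 246.] 17 [ 0.061 -0.045] 0.027
scene [386. 254.] 67 [-0.023 -0.044] 0.022
scene [406. 259.] 13 [-0.029  0.008] 0.02
scene [379. 262.] 9 [ 0.033 -0.034] 0.025
scene [369. 275.] 5 [ 0.084 -0.026] 0.018
scene [376. 278.] 7 [ 0.087 -0.005] 0.019
scene [383. 281.] 9 [0.087 0.014] 0.019
scene [392. 284.] 6 [0.086 0.039] 0.019
scene [406. 290.] 7 [0.085 0.075] 0.018
```

```bash
python3 - <<'E'
from bench import eyes
import cv2,numpy as np
p,d=eyes.capture("wrist"); a=cv2.resize(p[120:440,400:640],(600,800),interpolation=cv2.INTER_CUBIC)[:600]; 
a=cv2.resize(p[120:440,400:640],(450,600),interpolation=cv2.INTER_CUBIC); 
p,d=eyes.capture("scene"); b=cv2.resize(p[240:275,365:420],(350,223),interpolation=cv2.INTER_CUBIC); z=np.zeros((600,350,3),np.uint8); z[:223]=b
for r in eyes.trace("ball_0_center","scene"): print(r['confidence'],r['extent'])
cv2.imwrite("pics/w16.png",np.hstack([a,z])[:,:,::-1])
E
```

```text
0.4 [385.6, 251.7, 8.5, 11.8]
```

View pics/w16.png

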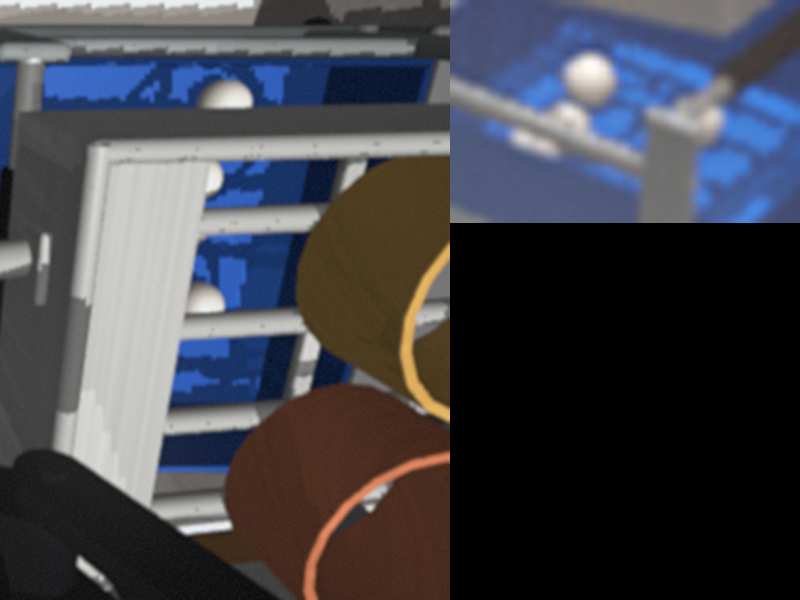

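```bash
python3 - <<'E'
from fit import *
f=dict(np.load("scene14.npz")); psi=np.radians(-8.2)
w=dict(np.load("side14.npz"))
for lx,ly in((-.028,-.052),(.01,-.05),(.031,-.05),(.061,-.052),(-.029,.0)):
    X=np.array([.48+np.cos(psi)*lx-np.sin(psi)*ly,.042+np.sin(psi)*lx+np.cos(psi)*ly,.017]); print(lx,ly,proj(X,f),proj(X,w))
E
```

```text
-0.028 -0.052 [[385.53476998 252.43168543]] [[257.91481322 246.07584229]]
0.01 -0.05 [[378.06531767 258.68389816]] [[274.40325926 247.80775935]]
0.031 -0.05 [[373.42563639 262.11698344]] [[283.44336732 249.04938577]]
0.061 -0.052 [[365.93490519 266.89656127]] [[296.23831144 251.34504416]]
-0.029 0.0 [[403.04734466 258.77867854]] [[263.62771228 233.42964592]]
```

All five balls are in the pan: four along the front at side pixels (259,241), (276,243), (284,244) and (297,246), and one at scene (406,259). Both bangles are still on the deck, so I'll tip it on up.

Call:
drive_tool --pt "0.0031 0 -0.0096 0" --pt "0.0067 0 -0.0191 0" --pt "0.0107 0 -0.0283 0" --pt "0.0153 0 -0.0373 0" --pt "0.0202 0 -0.0461 0" --pt "0.0227 0 -0.0505 0" --pt "0.0256 0 -0.0547 0" --pt "0.0285 0 -0.0588 0" --pt "0.0315 0 -0.0629 0" --pt "0.0346 0 -0.067 0" --pt "0.0377 0 -0.0709 0" --pt "0.0377 0 -0.0709 0"

```text
t: 20.6
position: [0.5105, 0.1129, 0.2478]
ee_rot: [0.002, -0.655, 0.756, 0.001]
wrist_force: [0.6, 11.6, 4.6]
opening: 0.175
```

```bash
python3 look.py 17
```

```text
20.6 [0.51054925 0.11293374 0.24778454] [ 0.61464221 11.5819737   4.57698018] [ -5.97098663 -39.10611391 -26.56221449] 0.17508060618330837
```

View pics/look17.png

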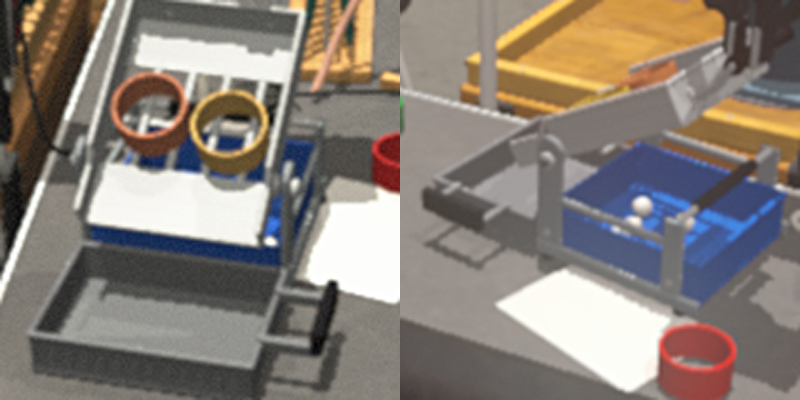

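Call:
drive_tool --pt "0.001 0 -0.0038 0" --pt "0.0036 0 -0.0076 0" --pt "0.007 0 -0.0112 0" --pt "0.0106 0 -0.0149 0" --pt "0.0142 0 -0.0184 0" --pt "0.0179 0 -0.0218 0" --pt "0.0179 0 -0.0218 0" --pt "0.0179 0 -0.0218 0"

```text
t: 21.5
position: [0.5079, 0.0947, 0.2693]
ee_rot: [0.002, -0.655, 0.756, 0.001]
wrist_force: [0.9, 9.8, 6.0]
opening: 0.176
```

```bash
python3 look.py 18
```

```text
21.5 [0.50788827 0.09470628 0.26925962] [0.90415435 9.76482983 5.99021356] [ -4.56049025 -38.02401423 -27.06069589] 0.17590381335662159
```

View pics/look18.png

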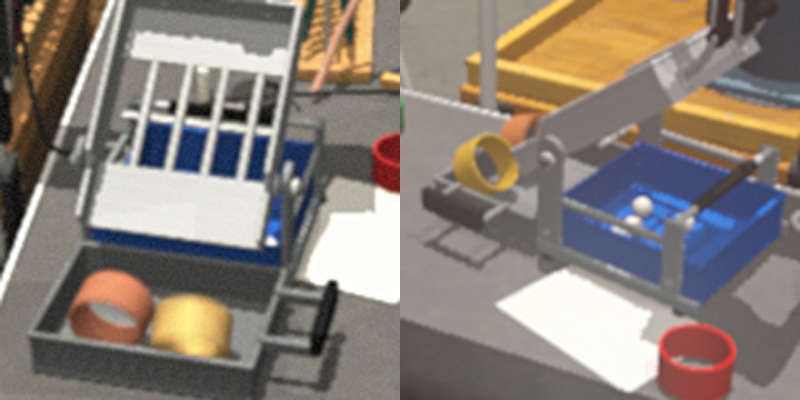

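Call:
drive_tool --pt "0 0 0 0" --pt "0 0 0 0" --pt "0 0 0 0" --pt "0 0 0 0" --pt "0 0 0 0" --pt "0 0 0 0" --pt "0 0 0 0" --pt "0 0 0 0"

```text
t: 22.4
position: [0.5079, 0.0948, 0.2691]
ee_rot: [0.002, -0.655, 0.756, 0.001]
wrist_force: [0.9, 9.0, 5.1]
opening: 0.17
```

```bash
python3 look.py 19
```

```text
22.4 [0.50789134 0.0948165  0.26913359] [0.91739419 8.96244858 5.08262168] [ -4.42209587 -37.92548418 -26.97517812] 0.17031089965951646
```

View pics/look19.png

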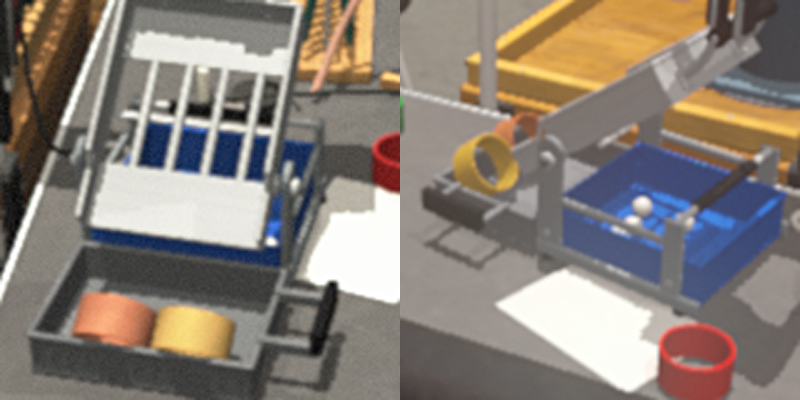

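Call:
drive_tool --pt "-0.0072 0 0.0069 0" --pt "-0.014 0 0.0142 0" --pt "-0.0204 0 0.0218 0" --pt "-0.0264 0 0.0298 0" --pt "-0.032 0 0.038 0" --pt "-0.037 0 0.0466 0" --pt "-0.0415 0 0.0554 0" --pt "-0.0457 0 0.0644 0" --pt "-0.0494 0 0.0736 0" --pt "-0.0527 0 0.0831 0" --pt "-0.0556 0 0.0927 0" --pt "-0.0556 0 0.0927 0"

```text
t: 23.7
position: [0.5157, 0.1487, 0.1737]
ee_rot: [0.0, -0.655, 0.756, 0.0]
wrist_force: [2.7, 4.9, -0.1]
opening: 0.173
```

Call:
drive_tool --pt "-0.0007 0 0.004 0" --pt "-0.0014 0 0.008 0" --pt "-0.0021 0 0.012 0" --pt "-0.0027 0 0.016 0" --pt "-0.0033 0 0.02 0" --pt "-0.0039 0 0.0235 0" --pt "-0.0045 0 0.027 0" --pt "-0.005 0 0.0305 0" --pt "-0.0055 0 0.034 0" --pt "-0.006 0 0.0365 0" --pt "-0.006 0 0.038 0" --pt "-0.006 0 0.038 0"

```text
t: 24.9
position: [0.5167, 0.1551, 0.1367]
ee_rot: [0.001, -0.655, 0.756, 0.0]
wrist_force: [2.2, 7.4, -0.8]
opening: 0.171
```

```bash
python3 look.py 20; python3 st.py
```

```text
24.9 [0.51672499 0.15508643 0.13665128] [ 2.15461148  7.39466439 -0.76855971] [ -3.71108763 -45.49623728 -23.30572486] 0.17134603477982602
t 25.0
position [0.5167 0.1551 0.1368]
ee_rot [ 0.0007 -0.6547  0.7559  0.0004]
joints [0.0838 0.3408 1.7138 0.0016 1.0863 1.7972]
tau [ -3.723  -45.56   -23.4194  -2.2241   1.1616  -0.0347]
wrist_force [ 2.4244  7.5385 -1.0592]
opening 0.17059652986050405
```

View pics/look20.png

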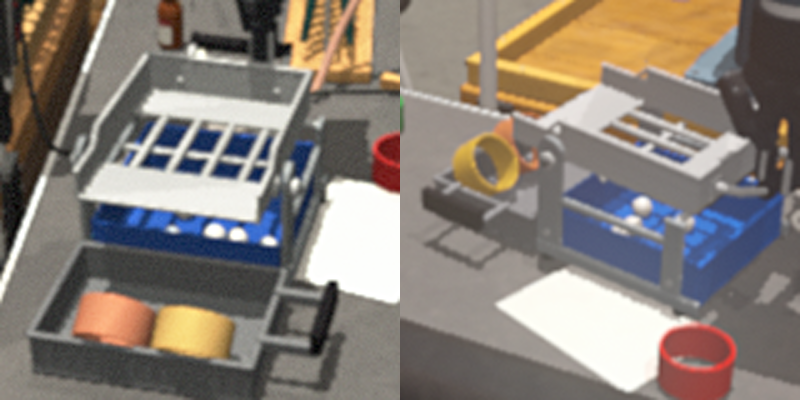

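Call:
drive_tool --pt "-0.001 0 0.001 0" --pt "-0.002 0 0.002 0" --pt "-0.002 0 0.002 0"

```text
t: 25.3
position: [0.5168, 0.1553, 0.1364]
ee_rot: [-0.0, -0.655, 0.756, -0.001]
wrist_force: [-2.2, 0.8, 12.7]
opening: 0.171
```

Call:
drive_tool --pt "0 0 0 0" --pt "0 0 0 0" --pt "0 0 0 0" --pt "0 0 0 0" --fingers 0.04

```text
t: 25.7
position: [0.5163, 0.1558, 0.1348]
ee_rot: [-0.001, -0.655, 0.756, 0.0]
wrist_force: [0.1, 1.0, 0.2]
opening: 0.47
```

```bash
python3 st.py; python3 - <<'E'
from bench import eyes
from fit import *
p,d=eyes.capture("wrist"); c=eyes.camera_params("wrist"); cv2.imwrite("pics/wrist21.png",p[:,:,::-1])
E
```

```text
t 25.7
position [0.5163 0.1558 0.1348]
ee_rot [-0.0006 -0.6547  0.7559  0.0002]
joints [ 0.0865  0.3439  1.7146 -0.0004  1.0843  1.8006]
tau [ -0.0139 -45.6384 -25.1507  -0.0129   0.0107   0.0007]
wrist_force [0.1112 0.9603 0.1533]
opening 0.4696291752913573
```

View pics/wrist21.png

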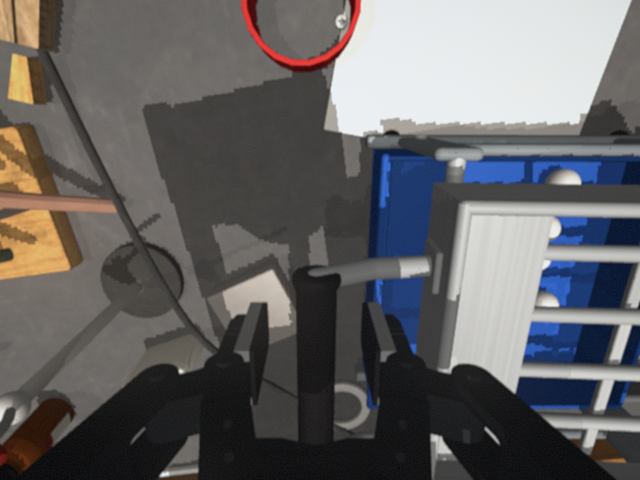

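Released, with the bar centred between the open fingers. Now straight up.

Call:
drive_tool --pt "0 0 -0.008 0" --pt "0 0 -0.02 0" --pt "0 0 -0.035 0" --pt "0 0 -0.055 0" --pt "0 0 -0.075 0" --pt "0 0 -0.095 0" --pt "0 0 -0.115 0" --pt "0 0 -0.135 0" --pt "0 0 -0.155 0" --pt "0 0 -0.165 0" --pt "0 0 -0.165 0"

```text
t: 26.85
position: [0.5174, 0.1562, 0.3027]
ee_rot: [0.002, -0.655, 0.756, -0.001]
wrist_force: [-0.1, 0.8, 0.4]
opening: 0.471
```

```bash
python3 st.py; python3 look.py 22; python3 - <<'E'
from bench import eyes
from fit import *
import cv2
p,d=eyes.capture("side"); c=eyes.camera_params("side"); cv2.imwrite("pics/side22.png",p[:,:,::-1]); X,u,v=cloud(p,d,c)
r=fit_tray(X,[.456,-.124,np.radians(-8.3)],.032,.044); print(r[0][:2],np.degrees(r[0][2]))
g=np.array([.48,.042,np.radians(-8.2)]); q=inv(g,X[:,:2])
b=(abs(q[:,0])<.03)&(abs(q[:,1]-.112)<.02)&(X[:,2]>.12)&(X[:,2]<.17); print("bar z max",np.percentile(X[b,2],98))
m=(abs(q[:,0])<.09)&(q[:,1]<-.105)&(q[:,1]>-.23)&(X[:,2]>.05)&(X[:,2]<.1)
for s in(-1,1):
    k=m&(q[:,0]*s>0); print("bangle",s,k.sum(),np.round(q[k].min(0),3),np.round(q[k].max(0),3),X[k,2].max() if k.sum() else 0)
E
```

```text
t 26.85
position [0.5174 0.1562 0.3027]
ee_rot [ 0.0017 -0.6548  0.7558 -0.0012]
joints [ 0.0868  0.208   1.4682 -0.      1.4612  1.8006]
tau [  0.0115 -43.1239 -30.6483  -0.0025   0.2581   0.0001]
wrist_force [-0.1196  0.7688  0.3581]
opening 0.4707270743777192
26.85 [0.51741623 0.15621924 0.30270439] [-0.11958357  0.76879149  0.35808799] [ 1.15405719e-02 -4.31239343e+01 -3.06482613e+01] 0.4707270743777192
[ 0.45633809 -0.12529761] -8.191726858973915
bar z max 0.1411873786513538
bangle -1 322 [-0.059 -0.23 ] [-0.    -0.203] 0.07638415945309449
bangle 1 361 [ 0.   -0.23] [ 0.069 -0.196] 0.07724981088415447
```

View pics/look22.png

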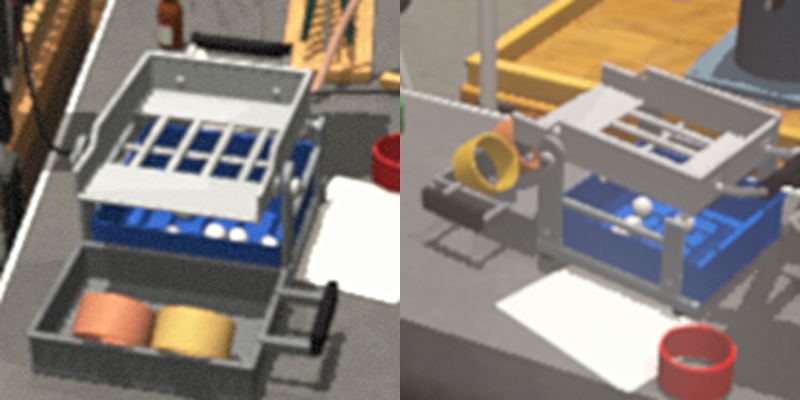

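View pics/side22.png

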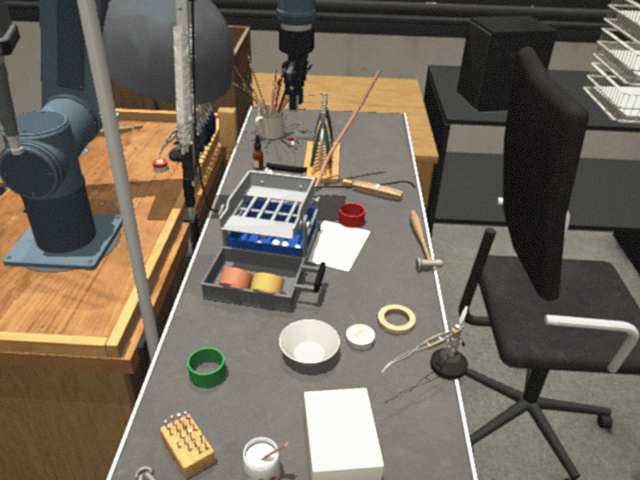

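```bash
python3 - <<'E'
from fit import *
g=np.array([.48,.042,np.radians(-8.2)])
for n in("side","scene"):
    f=dict(np.load(n+"22.npz")); X,u,v=cloud(f['p'],f['d'],f); q=inv(g,X[:,:2]); col=f['p'][v,u].astype(int)
    m=(abs(q[:,0])<.1)&(q[:,1]<-.105)&(q[:,1]>-.30)&(X[:,2]>.005)&(X[:,2]<.12)&(col[:,0]-col[:,2]>35)
    for nm,k in(("copper",m&(q[:,0]<0)),("brass",m&(q[:,0]>0))):
        if k.sum()>5: print(n,nm,k.sum(),"x",np.round(np.percentile(q[k,0],[1,99]),3),"y",np.round(np.percentile(q[k,1],[1,50,99]),3),"z",np.round(np.percentile(X[k,2],[1,50,99]),3))
a=dict(np.load("side22.npz"))['p'][245:310,195:330]; cv2.imwrite("pics/t22.png",cv2.resize(a,None,fx=5.9,fy=5.9,interpolation=cv2.INTER_CUBIC)[:,:,::-1])
E
```

```text
side copper 545 x [-0.082 -0.   ] y [-0.24  -0.222 -0.127] z [0.005 0.06  0.075]
side brass 613 x [0.    0.068] y [-0.24  -0.222 -0.13 ] z [0.008 0.058 0.075]
scene copper 127 x [-0.081 -0.001] y [-0.236 -0.209 -0.14 ] z [0.006 0.055 0.117]
scene brass 426 x [0.    0.069] y [-0.234 -0.207 -0.176] z [0.008 0.043 0.074]
```

View pics/t22.png

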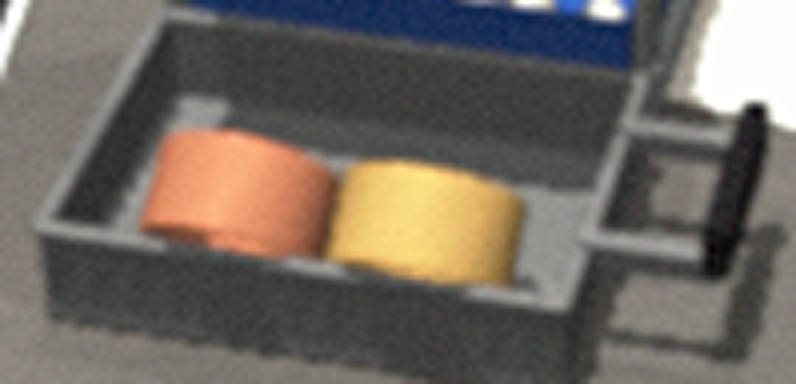

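```bash
python3 - <<'E'
from bench import finish_job
print(finish_job())
E
```

```text
the job is handed in; nothing more can be done
None
```

I handed the job in at about 27 s of the 66 s allowed. No verdict was reported.

**What I did**
- I set the tray flat under the lip. Its centre came out at about (0, −167) mm in the separator's frame, and it stayed there.
- I raised the deck to about 0.2 rad. Five balls showed in the blue pan, counted by comparing two camera views, while both bangles stayed on the deck.
- I tipped the deck to about 0.75 rad and both bangles slid into the tray.
- I lowered the deck onto its rest, let go and moved clear.

**Last checks**
- The grip bar is back at its rest height: its top reads 141 mm, the same as before.
- Both bangles are in the tray and the gripper never came near them.
- The tin, tape roll and bowl look unmoved in the final side view.

**Checks that disagreed or remain open**
- **Bangles:** they stand on edge, leaning on the tray's front wall, rather than lying flat. A few depth readings reach 3–7 mm past the wall's outer face. They did not move between the pour and the last pictures.
- **Lamp:** my geometry, and the pictures, had the forearm overlapping the top joint of the desk lamp while reaching for the deck. I went down in small steps, and the joint torques and wrist force showed no contact.
- **Balls:** the detection network found only one of the five. The count rests on my own matching of the two views.

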